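Change over the plate in an engraving fixture

ROBOT

A 6-joint arm with a two-finger parallel gripper is mounted at the origin on the work surface. World frame = base frame: x ahead of the robot, y to its left, z up, the work surface at z = 0. Lengths are in m, angles in rad, forces in N, time in s.
With the tool pointing down it reaches from about 0.325 to 0.775 m from the base axis. Payload 5.5 kg.
Tool frame: the origin (TCP) lies at the very end of the fingers, on their centre line; the grasp point (between the pads) lies 19 mm behind it; z points along the fingers, y is the direction in which the jaws open and shut (so a half turn about z gives the same grasp; the last joint's range is limited). The gripper opens to 85 mm and grips with 20 to 120 N. Pads are 22 mm wide; open, the fingers measure 114 mm over their backs; the gripper's body (76 mm by 85 mm) begins 54 mm behind the grasp point. The pads swing forward as they close: fully open they stand 13 mm farther back than shut.
Start: joints at [-1.284, 0.091, 1.231, -0, 1.82, -0.057], TCP at [0.202, -0.565, 0.231] pointing down, gripper open.
Joint ranges: [-2.87, 2.87], [-0.86, 2.18], [0.17, 2.46], [-1.51, 4.65], [0.06, 2.69], [-2.65, 2.65]. Speed limits (rad/s): [2.57, 2.57, 3.01, 3.14, 3.14, 3.14].

INTERFACE

Orientations are given as a unit quaternion [x, y, z, w].
In Python, from station import * gives the robot as it stands. The module is installed in compiled form; this text tells all that it offers.
- The arm moves only by the shell command python3 -m inch 'ROWS'. ROWS is JSON, a list of rows, each a list of 3 entries, a list of its own where there are three numbers: the shift along the world's x, y, z in units of 50 mm (1.0 is 50 mm), then the turn about the world's z in rad, then the closure, from -1 (fully open) to 1 (shut). In form: [[[x, y, z], turn, fingers], ...]. A call has 1 to 10 rows; each row shifts and turns the pose as measured when the row begins; what a row does not reach is not made up. A row lasts 1/8 s, in which the tool goes at most 62.5 mm and 10.7 degrees, less where a joint would pass 70% of its speed; a pose out of reach is approached as far as the arm can. A call is refused whole if a number of a shift passes 1 or a number of a turn 0.188, either way. A call with a gripper value outside its range is refused whole. The fingers move at their own pace and stop on an object; the grip force is fixed at half the most. Time passes only in rows, so rows that do not move let the fingers close. It gives the time, the measured TCP pose, the force and the opening at its end, in the units of the state.
- state(): the state, without advancing time (a new reading comes with each control period).
- read_camera(name): name is "scene" or "top" or "wrist"; returns a dict with "pixels" (420x560x3 uint8, red, green, blue), "depth" (420x560 float32, m along the optical axis (not along the pixel's ray), 0 where there is no reading), "fx", "fy", "cx", "cy" (pixels), "R" (3x3) and "t" (3): a world point X has camera coordinates R X + t; the wrist camera has in their place "mount" (4x4, takes a point from camera to tool coordinates, whose origin is the TCP and whose axes are the flange's). Camera axes: x right, y down, z forward; pixel columns grow to the right and rows downward; lengths in m; the calibration is good to about 2 mm. The wrist camera is an equidistant fisheye: a pixel r from the principal point sees the ray r / f radians off the axis. A picture is of the moment at which its call begins: read the wrist's pose just before it.
- job_done(): hands the job in, once; it reports no verdict.
The state is a dict: "t": time; "q": joint angles; "joint_vel": joint speeds; "tau": joint torques, N m; "ee_pos": TCP position; "ee_rot": TCP orientation; "contact_force": force on the tool from outside, world axes, zero at the start; "moment": the same for the moment, N m; "gripper_width": finger opening in m.
Only numpy, scipy, OpenCV 4.12 (cv2) and the standard library are available. Lean on these libraries where they do the work, as an engineer would, in place of code of your own. Each camera call takes 0.05 s, during which the arm holds its last target. There are 200 camera calls.

TASK

Take the finished plate out of the slotted steel fixture and lay it flat in the middle of the round cork mat, then set up the longer brass blank for engraving: lay it flat in the bed of the fixture and swing the cam lever just far enough to take up the gap and push the sprung stop pad in by about 3 mm - never as much as 6.5 mm. Only then take every T-head hold-down from the wooden rack, lower each lengthwise through a slot of its own until its collar sits on the deck, and turn it a quarter turn so that it is locked with its nose over the blank. Leave the jar and the ring mandrel alone.

Things in the scene. Friction and masses are not known exactly. Their poses are not given: they have to be found in the camera images.
- fixture: low steel work-holding fixture, fixed to the bench: slotted deck, frame x -65 to 65 mm, y -95 to 110 mm, top 45 mm above the bench, 10 mm thick, open beneath. Origin on the bench under the bed's middle, z up. Sprung stop at the -y end of the deck, cam lever at its +y end
- bed (a point): middle of the blank's bed, on the deck top (fixture x 0, y 0). The blank lies there with its length along fixture y, between four low corner guides (5 mm high, at x +-27.5 to 32.5, y +-45 to 55 mm) that leave it 2.5 mm play to each side in x
- slot0 (a point): middle, at deck-top height, of one of four slots through the deck, each 27 mm long (fixture y) and 11 mm wide (fixture x). slot0 at fixture x -40, y -32 mm
- slot1 (a point): same, at fixture x -40, y +32 mm
- slot2 (a point): same, at fixture x +40, y -32 mm
- slot3 (a point): same, at fixture x +40, y +32 mm
- lever (a joint): cam lever angle, rad, about a vertical axis at fixture x 0, y +71 mm; 0 (slack) to 2.4; grows counter-clockwise seen from above. The cam face stands (22 - 8 cos(angle)) mm from the axis towards the blank, 1 to 13 mm above the deck. At angle 0 the lever points 0.95 rad clockwise from fixture +y (towards +x). Friction (0.25 Nm) keeps it where it is left
- knob (a point): top of the black upright round knob on the lever's end: diameter 16 mm, 36 mm tall, its top 50 mm above the deck, 90 mm from the cam axis. The lever arm under it is 14 mm wide, 8 mm thick, its top 22 mm above the deck. The knob can be pinched from above and led round the axis
- stop: housing of the sprung stop on the deck (50 x 14 x 18 mm); origin at deck-top height under the pad's face when the pad is out; its place along fixture y differs from start to start (the free length between cam at angle 0 and pad is 114 to 117.5 mm). Same axes as the fixture
- pad (a joint): how far the brass stop pad (face 40 x 12 mm, standing 1 to 13 mm above the deck) is pushed in towards fixture -y, m: 0 out, 0.010 bottomed; spring 3 N per mm
- blank: flat brass blank 50 x 110 x 10 mm (its x, y, z), about 0.42 kg, lying flat; origin at the centre of its underside
- done: the finished brass plate, 44 x 78 x 10 mm (its x, y, z), about 0.28 kg: shorter than the blank, starts lying loose in the fixture's bed; origin at the centre of its underside
- mat_top (a point): middle of the top of a round cork mat, 120 mm across and 4 mm thick, fixed to the bench
- rack: low wooden rack fixed to the bench, 60 x 220 mm, top 35 mm above the bench, with four 27 x 11 mm slots (long in its x) at its y -78, -26, 26 and 78 mm in which the hold-downs stand; origin on the bench at its centre
- key0: T-head hold-down of dark steel, 90 g, stands upright (z up), may be absent. Origin on its axis under its round collar, the face that rests on rack or deck. Below: shank 8 mm thick; T-head 22 mm (own x) x 8 mm (y), 13 to 19 mm down. Above: collar 18 mm across to 12 mm up, strap 12 to 20 mm up, finger tab 24 mm (x) x 10 mm (y), 20 to 50 mm up, to be gripped across its 10 mm
- nose0 (a point): tip of the nose of key0, at the strap's underside (own x 30, z 12 mm). The strap is a bar 12 mm wide, 12 to 20 mm above the key's origin, from own x -12 to +30 mm (the nose end)
- key1: another such hold-down, same shape and axes as key0, may be absent
- nose1 (a point): tip of the nose of key1, at the strap's underside (own x 30, z 12 mm). The strap is a bar 12 mm wide, 12 to 20 mm above the key's origin, from own x -12 to +30 mm (the nose end)
- key2: another such hold-down, same shape and axes as key0, may be absent
- nose2 (a point): tip of the nose of key2, at the strap's underside (own x 30, z 12 mm). The strap is a bar 12 mm wide, 12 to 20 mm above the key's origin, from own x -12 to +30 mm (the nose end)
- key3: another such hold-down, same shape and axes as key0, may be absent
- nose3 (a point): tip of the nose of key3, at the strap's underside (own x 30, z 12 mm). The strap is a bar 12 mm wide, 12 to 20 mm above the key's origin, from own x -12 to +30 mm (the nose end)
- jar: small glass jar with cap, 56 mm diameter, 75 mm tall; bystander. Origin at the centre of its underside
- mandrel: upright tapered steel ring mandrel on a 60 mm foot, 130 mm tall; bystander. Origin at the centre of its underside
Mind the look-alikes: they are no part of the job. Leave any blue look-alike of the key3 alone. What is shaped like the key1 but red is not meant.

How it is judged:
By the outcome, as a careful person would: the job done as asked, in the order asked, and still so for the second after the job is handed in, with the robot touching nothing.
Of key0, key1, key2, key3 only 2 to 4 are there at a start; the rules pass over those that are not, and their reading is None.
At some moment in a run one of blank, done may be knocked a few centimetres aside while the robot is not near it.
It also fails if it takes over 210 s, if anything falls off the work surface, if the arm or the gripper's body presses on something with over 40 N, if the wrist force passes 120 N, or if a joint passes its speed limit or range.

## Working session

There is one attempt and no reset: what is moved stays moved. The work goes in short steps, Python scripts to look and compute and a shell command to move; the robot and the scene stay as the last step left them, time stands still between calls to the robot, and variables do not carry over. Pictures are saved under pics/ and viewed, about 12 in all and at most 16, crops included, and the job is handed in when it is done.

```bash
mkdir -p pics; cat > h.py <<'E'
from station import *
import numpy as np, cv2
def save(n,c=None):
    c=c or read_camera(n); return c
def xyz(c):
    d=c["depth"]; v,u=np.indices(d.shape)
    P=np.stack([(u-c["cx"])/c["fx"]*d,(v-c["cy"])/c["fy"]*d,d],-1)
    W=(P-c["t"])@c["R"]; W[d==0]=np.nan
    return W
E
python3 - <<'E'
from h import *
for n in("top","scene"):
    c=read_camera(n); np.savez(n+"0.npz",**c); cv2.imwrite(f"pics/{n}0.png",cv2.resize(c["pixels"][...,::-1],(800,600),interpolation=cv2.INTER_CUBIC))
    print(n,c["fx"],c["t"],-c["R"].T@c["t"])
print(state())
E
```

```text
top 459.8057704568503 [0.01903702 0.58481181 1.17718804] [ 0.48150625 -0.00978988  1.22319043]
scene 386.2106782839306 [-0.42884938 -0.26057455  1.2209644 ] [ 0.97074516 -0.41819916  0.79077698]
{'t': 0.1, 'q': array([-1.28368035e+00,  9.18204689e-02,  1.23177822e+00,  1.38507531e-05,
        1.81981514e+00, -5.67127125e-02]), 'joint_vel': array([-0.00117206, -0.00112608, -0.00166897,  0.00060787,  0.00123663,
       -0.00167342]), 'tau': array([ 3.81257763e-03, -4.60217929e+01, -4.19217825e+01,  5.26570693e-05,
        1.06419690e-02, -3.18514537e-06]), 'ee_pos': array([ 0.20217862, -0.56463586,  0.23023465]), 'ee_rot': array([ 9.85258389e-01,  1.71070390e-01, -9.80005397e-05, -9.05324035e-04]), 'contact_force': array([-0.65360012,  0.6409961 , -0.27875623]), 'moment': array([ 0.00889069, -0.00216192,  0.02273798]), 'gripper_width': 0.08541421454657826}
```

View pics/top0.png

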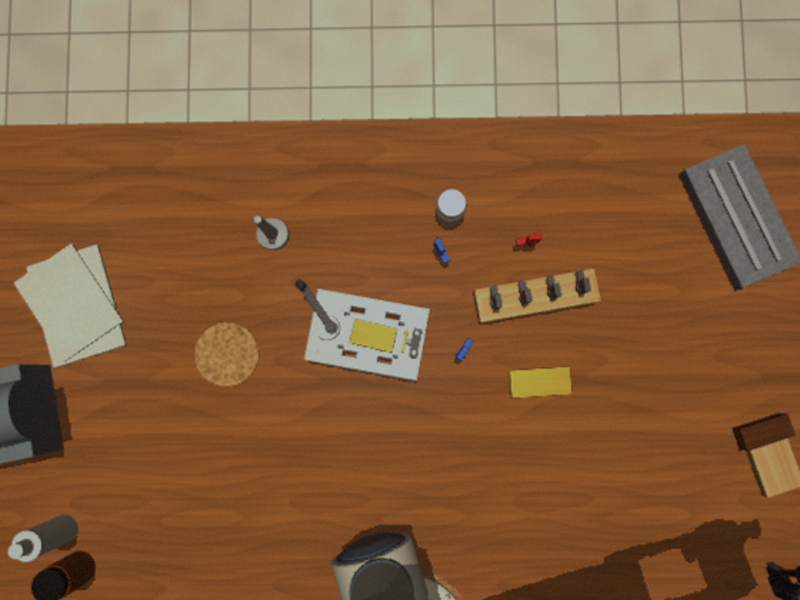

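View pics/scene0.png

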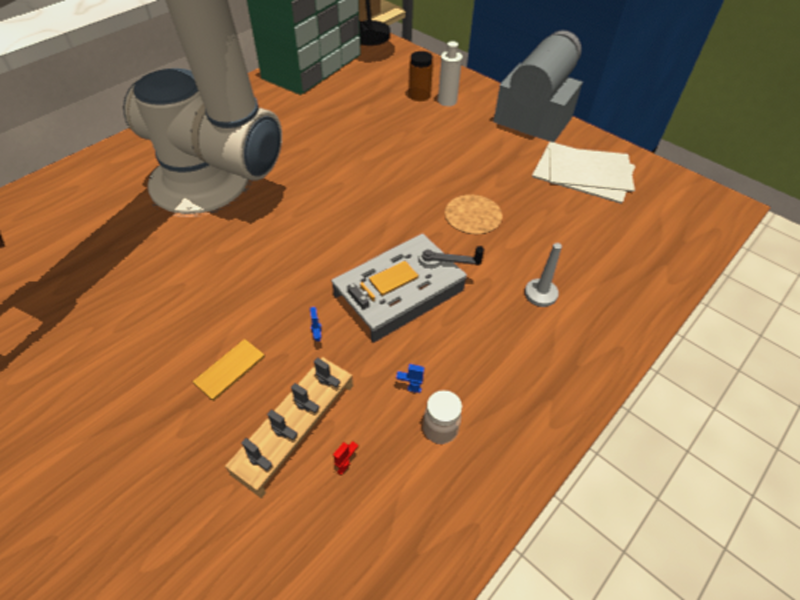

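The top view (800x600) shows the fixture at about (367,335) with its lever up-left, and the plate in its bed at (373,335). The mat is at (226,353), the blank at (540,382) and the rack at (537,297) with 4 dark keys. The jar, mandrel, blue parts and red part are bystanders.

```bash
cat >> h.py <<'E'
def rect(W,m):
    p=W[m][:,:2]; p=p[np.isfinite(p).all(1)]
    # largest component only
    k,l,s,_=cv2.connectedComponentsWithStats(m.astype(np.uint8)); i=1+np.argmax(s[1:,4]); p=W[l==i][:,:2]
    (cx,cy),(w,h),a=cv2.minAreaRect((p*1000).astype(np.float32)); return (round(cx,1),round(cy,1)),(round(w,1),round(h,1)),round(a,1),len(p),round(float(np.nanmedian(W[l==i][:,2]))*1 if 0 else float(np.nanmedian(W[l==i][:,2])),4)
E
python3 - <<'E'
from h import *
for n in("top","scene"):
    c=dict(np.load(n+"0.npz")); W=xyz(c); hsv=cv2.cvtColor(c["pixels"],cv2.COLOR_RGB2HSV); H,S,V=[hsv[...,i].astype(int) for i in range(3)]
    z=W[...,2]; x=W[...,0]; y=W[...,1]
    br=(H>=20)&(H<=30)&(S>150)&(x>.25)
    print(n)
    print("blank",rect(W,br&(z<.025)&(z>0.003)))
    print("done",rect(W,br&(z>.045)&(z<.065)))
    rg=(x>.3)&(x<.7)&(y>-.15)&(y<.3)
    print("deck",rect(W,rg&(abs(z-.045)<.006)&(S<60)))
    print("rack",rect(W,(x>.3)&(x<.75)&(y<-.1)&(y>-.6)&(abs(z-.035)<.006)&(S>60)))
    print("mat",rect(W,(x>.3)&(y>.15)&(y<.45)&(x<.6)&(z>.002)&(z<.012)))
    k=(x>.3)&(x<.75)&(y<-.1)&(y>-.6)&(z>.062)&(V<110)&(S<90)
    N,l,s,_=cv2.connectedComponentsWithStats(k.astype(np.uint8))
    for i in range(1,N):
        if s[i,4]>8: 
            q=W[l==i]; print("key",q.mean(0).round(4),s[i,4],q[:,2].max().round(3), cv2.minAreaRect((q[q[:,2]>.078][:,:2]*1000).astype(np.float32)))
    kn=(x>.3)&(x<.75)&(y>-.1)&(y<.3)&(z>.085)&(z<.105); print("knob",np.nanmean(W[kn],0).round(4),kn.sum())
    pd=br&0|((H>=18)&(H<=32)&(S>90)&(z>.046)&(z<.075)&rg)
    N,l,s,_=cv2.connectedComponentsWithStats(pd.astype(np.uint8))
    for i in range(1,N): print("brassblob",W[l==i].mean(0).round(4),s[i,4])
E
```

```text
top
blank ((451.1, -246.2), (49.6, 109.5), 3.7, 794, 0.0096)
done ((536.8, 57.8), (73.9, 40.2), 76.3, 457, 0.0549)
deck ((541.2, 68.8), (205.6, 129.5), 79.0, 2795, 0.0451)
rack ((609.3, -240.8), (60.0, 221.0), 9.6, 1488, 0.0349)
mat ((510.8, 337.4), (128.7, 130.2), 5.3, 1359, 0.0048)
key [ 0.621  -0.3154  0.0833] 37 0.088 ((620.93701171875, -315.9362487792969), (21.577730178833008, 8.120073318481445), 9.793712615966797)
key [ 0.6128 -0.2644  0.0833] 39 0.088 ((612.6649169921875, -264.77593994140625), (23.262266159057617, 8.719583511352539), 16.94312286376953)
key [ 0.6037 -0.2133  0.0831] 38 0.088 ((603.6485595703125, -214.02639770507812), (23.182621002197266, 8.052916526794434), 11.477181434631348)
key [ 0.5945 -0.1618  0.0826] 39 0.089 ((595.241455078125, -162.48670959472656), (21.33658218383789, 8.563071250915527), 6.2458038330078125)
knob [0.666  0.2055 0.0946] 57
brassblob [0.5373 0.0574 0.0551] 504
brassblob [0.5273 0.0017 0.058 ] 23
scene
blank ((463.7, -220.5), (13.6, 53.3), 4.3, 71, 0.0098)
done ((521.2, 82.2), (0.0, 0.0), 0.0, 1, 0.054)
deck ((539.5, 68.7), (205.9, 133.4), 79.2, 2187, 0.0445)
rack ((607.6, -239.4), (61.9, 221.2), 9.5, 1995, 0.0344)
mat ((506.5, 333.6), (118.6, 122.1), 46.4, 737, 0.0038)
key [ 0.5962 -0.1657  0.0778] 76 0.087 ((594.3959350585938, -164.218994140625), (23.009063720703125, 7.694604396820068), 8.197660446166992)
key [ 0.6053 -0.2171  0.0779] 85 0.086 ((603.64794921875, -215.96466064453125), (23.660964965820312, 7.441954612731934), 10.153597831726074)
key [ 0.6143 -0.2674  0.079 ] 85 0.086 ((612.4703369140625, -266.6938171386719), (23.514429092407227, 7.904972553253174), 9.437447547912598)
key [ 0.6236 -0.3186  0.0795] 84 0.087 ((620.9713134765625, -318.0516357421875), (23.052932739257812, 8.05517292022705), 6.392101287841797)
knob [0.6841 0.2141 0.0933] 84
brassblob [0.5368 0.0547 0.0545] 403
brassblob [5.281e-01 2.000e-04 5.630e-02] 27
```

```bash
cat >> h.py <<'E'
from scipy.spatial.transform import Rotation as Rn
def wrist(name=None):
    s=state(); c=read_camera("wrist"); d=c["depth"]; v,u=np.indices(d.shape)
    dx=(u-c["cx"])/c["fx"]; dy=(v-c["cy"])/c["fy"]; r=np.hypot(dx,dy)+1e-9; t=np.tan(np.minimum(r,1.5))/r
    P=np.stack([dx*t*d,dy*t*d,d,np.ones_like(d)],-1)@np.array(c["mount"]).T
    W=Rn.from_quat(s["ee_rot"]).apply(P[...,:3].reshape(-1,3)).reshape(P.shape[:2]+(3,))+s["ee_pos"]; W[d==0]=np.nan
    if name: cv2.imwrite(f"pics/{name}.png",cv2.resize(c["pixels"][...,::-1],(800,600),interpolation=cv2.INTER_CUBIC)); np.savez(name+".npz",W=W,pix=c["pixels"],**{k:c[k] for k in("fx","fy","cx","cy","mount")},ee=s["ee_pos"],rot=s["ee_rot"])
    return c["pixels"],W
def masks(pix,W):
    hsv=cv2.cvtColor(pix,cv2.COLOR_RGB2HSV); return [hsv[...,i].astype(int) for i in range(3)]+[W[...,i] for i in range(3)]
def yaw():
    R=Rn.from_quat(state()["ee_rot"]).as_matrix(); return np.degrees(np.arctan2(R[1,1],R[0,1]))  # dir of tool y
E
python3 -m inch '[[[0.48,0.89,0],0.074,-1],[[0.48,0.89,0],0.074,-1],[[0.48,0.89,0],0.074,-1],[[0.48,0.89,0],0.074,-1],[[0.48,0.89,0],0.074,-1],[[0.48,0.89,0],0.074,-1],[[0.48,0.89,0],0.074,-1],[[0.48,0.89,0],0.074,-1],[[0.48,0.89,0],0.074,-1],[[0.48,0.89,0],0.074,-1]]'
python3 -m inch '[[[0.48,0.89,0],0.074,-1],[[0.48,0.89,0],0.074,-1],[[0.48,0.89,0],0.074,-1],[[0.48,0.89,0],0.074,-1],[[0,0,0],0,-1]]'
python3 - <<'E'
from h import *
pix,W=wrist("w1"); H,S,V,x,y,z=masks(pix,W); print(state()["ee_pos"],yaw())
br=(H>=20)&(H<=30)&(S>130)
print("done",rect(W,br&(z>.048)&(z<.062)))
print("deck",rect(W,(abs(z-.045)<.004)&(S<60)))
print("mat",rect(W,(x>.3)&(y>.25)&(z>.002)&(z<.007)&(y<.45)))
E
```

```text
t: 1.35
ee_pos: [0.4443, -0.1064, 0.2231]
ee_rot: [0.852, 0.523, -0.002, -0.005]
contact_force: [0.3, -0.1, 0.0]
gripper_width: 0.0852
t: 1.98
ee_pos: [0.5423, 0.0813, 0.2199]
ee_rot: [0.761, 0.649, -0.005, -0.006]
contact_force: [-0.7, -1.0, -0.0]
gripper_width: 0.0852
[0.54188372 0.07984098 0.22017972] -9.205242968712314
done ((538.8, 42.9), (47.4, 27.7), 76.5, 853, 0.0555)
deck ((538.1, 68.5), (205.6, 130.6), 78.9, 16320, 0.0455)
mat ((495.1, 292.4), (34.5, 108.2), 75.5, 1729, 0.0044)
```

View pics/w1.png

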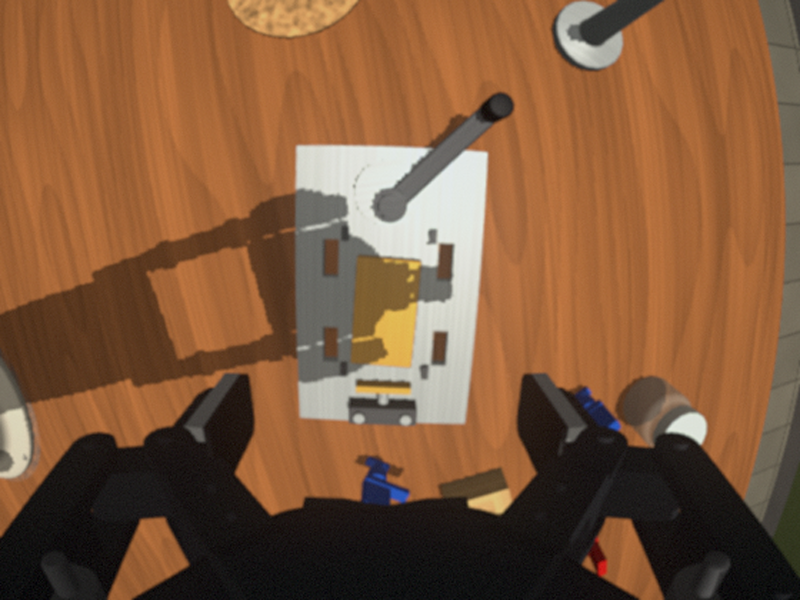

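The wrist view shows the deck, lever knob at (497,107), plate at (385,312), pad at (383,387), mat edge at (293,15), and the mandrel at (588,35).

```bash
cat >> h.py <<'E'
FC=np.array([.5383,.0686]); FA=np.radians(-11.0)
FR=np.array([[np.cos(FA),-np.sin(FA)],[np.sin(FA),np.cos(FA)]])
FO=FC-FR@[0,.0075]
def fx(p): return (np.asarray(p)[...,:2]-FO)@FR   # world->fixture
def wx(p): return FO+FR@np.asarray(p)
E
python3 - <<'E'
from h import *
D=np.load("w1.npz"); W=D["W"]; H,S,V,x,y,z=masks(D["pix"],W); F=fx(W)*1000; a,b=F[...,0],F[...,1]
W2=np.dstack([F/1000,z])
print("done(fix)",rect(W2,(z>.051)&(z<.061)&(abs(a)<35)&(abs(b)<50)))
m=(z>.050)&(z<.064)&(b<-48)&(b>-66)&(abs(a)<22)&(H>15)&(H<35)&(S>90); print("pad",m.sum(),np.percentile(b[m],[1,50,99]),np.percentile(a[m],[1,99]),np.nanmedian(z[m]))
m=(z>.057)&(z<.07)&(b<-55)&(b>-95)&(abs(a)<30)&(S<90); print("housing",m.sum(),np.percentile(b[m],[1,50,99]),np.percentile(a[m],[1,99]),np.nanmedian(z[m]))
m=(z>.085)&(z<.1)&(abs(a-73)<30)&(abs(b-123)<30); print("knob",m.sum(),F[m].mean(0),np.nanmedian(W[m],0))
m=(z<.009)&(z>.002)&(y>.25)&(y<.42)&(x<.6)&(x>.4); e=cv2.findContours(m.astype(np.uint8),0,1)[0]; e=max(e,key=len)[:,0]; print("mat",[np.nanmin(x[m]),np.nanmax(x[m]),np.nanmin(y[m]),m.sum()])
m=(S<60)&(abs(z-.045)<.005); print("deck",rect(W2,m))
m=(z>0.01)&(z<.14)&(x>.6)&(y>.18)&(abs(a-73)>25); print("mandrel",np.nanmean(W[m],0), m.sum())
for sx in(-40,40):
  for sy in(-32,32):
    m=(z<.042)&(abs(a-sx)<12)&(abs(b-sy)<20)&(H<25); print("slot",sx,sy,m.sum(),F[m].mean(0),np.percentile(a[m],[2,98]),np.percentile(b[m],[2,98]))
E
```

```text
done(fix) ((-1.1, -3.6), (78.5, 44.9), 87.0, 3360, 0.0555)
pad 300 [-64.62908816 -59.25161099 -58.06481506] [-19.41658447  18.58809528] 0.05801571553371912
housing 655 [-86.84685387 -77.53788459 -68.57421359] [-24.62343913  24.17566672] 0.06343451986019807
knob 302 [ 61.30648544 135.12105326] [0.62276037 0.18204905 0.09504381]
mat [np.float64(0.400093803318048), np.float64(0.5995609387255993), np.float64(0.2501028411939828), np.int64(1920)]
deck ((-0.1, 7.3), (205.6, 130.6), 89.9, 16429, 0.0455)
mandrel [0.72451727 0.24448001 0.03576446] 2140
slot -40 -32 169 [-45.53124739 -41.69403935] [-50.87540245 -38.24412416] [-51.48574444 -25.84556925]
slot -40 32 269 [-45.49113541  26.1325669 ] [-50.84971177 -40.27826889] [12.71045539 39.28184163]
slot 40 -32 167 [ 44.32392893 -42.18120653] [37.18597376 49.93411743] [-51.20700117 -31.25129542]
slot 40 32 245 [44.7056477  25.46114333] [39.58151732 50.08657096] [12.51247847 38.96579839]
```

```bash
python3 -m inch '[[[-0.14,-0.44,-0.4],-0.084,-1],[[0,0,-0.8],0,-1],[[0,0,-0.8],0,-1],[[0,0,-0.8],0,-1],[[0,0,-0.5],0,-1],[[0,0,-0.15],0,-1],[[0,0,0],0,-1]]'; python3 -c "
from h import *; print(yaw(),fx(state()['ee_pos']))"
```

```text
t: 2.9
ee_pos: [0.5319, 0.0498, 0.0445]
ee_rot: [0.792, 0.61, -0.005, -0.004]
contact_force: [-0.1, 0.2, -0.5]
gripper_width: 0.0855
-14.828783132798069 [-0.00264715 -0.01219119]
```

```bash
python3 -m inch '[[[0.06,0.16,0.02],0.01,-1],[[0,0,0],0,-1]]'; python3 -m inch '[[[0,0,0],0,1],[[0,0,0],0,1],[[0,0,0],0,1],[[0,0,0],0,1],[[0,0,0],0,1]]'
```

```text
t: 3.15
ee_pos: [0.5366, 0.058, 0.0485]
ee_rot: [0.789, 0.614, -0.003, -0.002]
contact_force: [-0.6, -0.3, 0.6]
gripper_width: 0.0855
t: 3.78
ee_pos: [0.5379, 0.0584, 0.0509]
ee_rot: [0.789, 0.614, -0.001, -0.001]
contact_force: [0.2, 0.1, 1.1]
gripper_width: 0.0408
```

```bash
python3 -m inch '[[[0,0,0.05],0,-0.3],[[0,0,0],0,-0.3],[[0,0,-0.1],0,-0.3],[[-0.02,0,-0.1],0,-0.3],[[0,0,0],0,-0.3]]';  python3 - <<'E'
from h import *
pix,W=wrist("w2"); print(state()["ee_pos"],yaw(), state()["gripper_width"])
E
```

```text
t: 4.4
ee_pos: [0.5363, 0.0583, 0.0419]
ee_rot: [0.789, 0.614, -0.002, -0.002]
contact_force: [0.4, -0.7, 0.0]
gripper_width: 0.0557
[0.53642302 0.05828742 0.04216138] -14.229602102846878 0.055696023653133
```

View pics/w2.png

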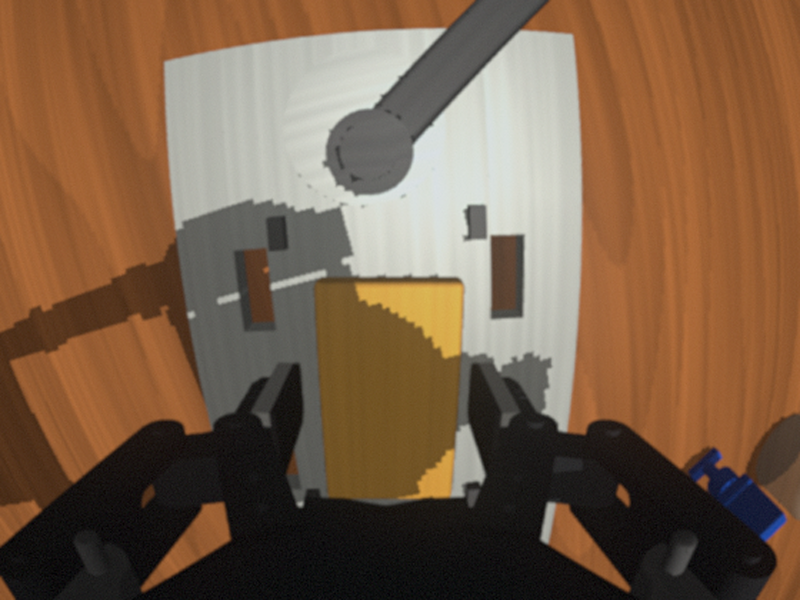

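The plate at (390,390) lies between the fingers. I'm closing on it.

```bash
python3 -m inch '[[[0,0,0.03],0,0.3],[[0,0,0],0,1],[[0,0,0],0,1],[[0,0,0],0,1]]';python3 -m inch '[[[0,0,0.3],0,1],[[0,0,0.6],0,1],[[0,0,0],0,1]]'
```

```text
t: 4.95
ee_pos: [0.5364, 0.0583, 0.0438]
ee_rot: [0.789, 0.614, -0.002, -0.002]
contact_force: [-1.3, -0.4, -0.1]
gripper_width: 0.0423
t: 5.32
ee_pos: [0.5361, 0.0582, 0.0909]
ee_rot: [0.789, 0.614, -0.002, -0.002]
contact_force: [1.1, -0.1, -2.5]
gripper_width: 0.0425
```

```bash
python3 -m inch '[[[0,0.3,0.6],0,1],[[-0.1,0.9,0],0,1],[[-0.1,0.9,0],0,1],[[-0.1,0.9,0],0,1],[[-0.1,0.6,0],0,1],[[0,0,0],0,1]]'; python3 - <<'E'
from h import *
pix,W=wrist("w3"); H,S,V,x,y,z=masks(pix,W); print(state()["ee_pos"],yaw())
c=read_camera("top"); Wt=xyz(c)
for n,p,w in(("wrist",pix,W),("top",c["pixels"],Wt)):
    H,S,V,x,y,z=masks(p,w)
    m=(z>.0025)&(z<.008)&(np.hypot(x-.508,y-.335)<.075)
    q=cv2.morphologyEx(m.astype(np.uint8),cv2.MORPH_OPEN,np.ones((3,3)))>0
    pt=(w[q][:,:2]*1000).astype(np.float32); print(n,q.sum(),cv2.minEnclosingCircle(pt), pt.min(0),pt.max(0))
E
```

```text
t: 6.08
ee_pos: [0.5133, 0.2424, 0.1162]
ee_rot: [0.79, 0.613, -0.005, -0.003]
contact_force: [-0.1, -1.1, -2.3]
gripper_width: 0.0421
[0.5135684  0.2413207  0.11603909] -14.431494007149094
wrist 17220 ((505.4642333984375, 334.1204833984375), 59.99483108520508) [446.34015 274.54617] [565.4367  393.67355]
top 34 ((463.3757019042969, 356.02203369140625), 17.249893188476562) [451.41074 343.58917] [475.3331  368.69162]
```

```bash
python3 -m inch '[[[-0.06,0.6,0],0,1],[[-0.06,0.8,0],0,1],[[-0.04,0.45,0],0,1],[[0,0,-0.4],0,1],[[0,0,-0.8],0,1],[[0,0,-0.5],0,1],[[0,0,-0.2],0,1],[[0,0,0],0,1]]'
```

```text
t: 7.18
ee_pos: [0.5076, 0.3237, 0.0132]
ee_rot: [0.794, 0.608, -0.009, -0.0]
contact_force: [0.1, -0.4, -1.3]
gripper_width: 0.042
```

```bash
python3 -m inch '[[[-0.04,0.21,0],0,1],[[0,0,0],0,1],[[0,0,-0.1],0,1],[[0,0,0],0,1]]';python3 -m inch '[[[0,0,-0.06],0,1],[[0,0,0],0,1]]'
```

```text
t: 7.68
ee_pos: [0.5073, 0.3357, 0.0115]
ee_rot: [0.794, 0.608, -0.006, 0.0]
contact_force: [-0.7, -0.4, -2.9]
gripper_width: 0.0421
t: 7.92
ee_pos: [0.5074, 0.3357, 0.0086]
ee_rot: [0.794, 0.608, -0.006, 0.0]
contact_force: [-0.3, -0.9, -2.1]
gripper_width: 0.0421
```

```bash
python3 -m inch '[[[-0.02,-0.02,-0.06],0,1],[[0,0,-0.04],0,1],[[0,0,0],0,1]]';python3 -m inch '[[[0,0,-0.04],0,1],[[0,0,0],0,1]]'
```

```text
t: 8.3
ee_pos: [0.5064, 0.3345, 0.0032]
ee_rot: [0.794, 0.608, -0.006, 0.0]
contact_force: [-0.1, -0.5, -2.2]
gripper_width: 0.0419
t: 8.55
ee_pos: [0.5067, 0.3347, 0.0033]
ee_rot: [0.794, 0.608, -0.005, 0.001]
contact_force: [-0.1, -0.5, -3.5]
gripper_width: 0.0421
```

```bash
python3 -m inch '[[[0,0,-0.04],0,1],[[0,0,0],0,0],[[0,0,0],0,-1],[[0,0,0],0,-1],[[0,0,0.5],0,-1],[[0,0,0.8],0,-1],[[0,-0.3,0.8],0,-1],[[-0.1,-0.8,0.6],0.03,-1],[[-0.1,-0.9,0],0.03,-1]]'
python3 -m inch '[[[-0.1,-0.95,0],0.03,-1],[[-0.1,-0.95,0],0.03,-1],[[-0.1,-0.95,0],0.03,-1],[[-0.1,-0.95,0],0.03,-1],[[-0.1,-0.95,0],0.03,-1],[[-0.1,-0.95,0],0.03,-1],[[-0.1,-0.95,0],0.03,-1],[[-0.1,-0.95,0],0.03,-1],[[-0.1,-0.95,0],0.03,-1],[[0,-0.3,0],0,-1]]'
python3 -m inch '[[[0,0,0],0,-1]]'
python3 - <<'E'
from h import *
pix,W=wrist("w4"); H,S,V,x,y,z=masks(pix,W); print(state()["ee_pos"],yaw())
for lo,hi in((.004,.015),):
    print("blank",rect(W,(z>lo)&(z<hi)&(H>=18)&(H<=32)&(S>120)&(y<-.1)))
c=read_camera("top"); w=xyz(c); H,S,V,x,y,z=masks(c["pixels"],w)
print("done",rect(w,(H>=18)&(H<=32)&(S>150)&(z>.008)&(z<.02)&(y>.2)))
print("blank",rect(w,(H>=18)&(H<=32)&(S>150)&(z>.004)&(z<.02)&(y<-.1)))
E
```

```text
t: 9.68
ee_pos: [0.4963, 0.2346, 0.1404]
ee_rot: [0.773, 0.634, -0.005, 0.001]
contact_force: [-0.2, 0.4, 0.4]
gripper_width: 0.0856
t: 10.92
ee_pos: [0.4492, -0.2233, 0.1431]
ee_rot: [0.678, 0.735, -0.001, 0.006]
contact_force: [0.8, -0.2, -0.6]
gripper_width: 0.0856
t: 11.05
ee_pos: [0.4492, -0.2238, 0.143]
ee_rot: [0.679, 0.734, -0.001, 0.006]
contact_force: [-0.7, 1.3, 0.5]
gripper_width: 0.0854
[ 0.44923112 -0.22319391  0.14299959] 4.548944472215626
blank ((448.7, -246.3), (49.4, 110.2), 3.1, 6298, 0.0105)
done ((509.1, 333.2), (77.9, 43.4), 75.2, 480, 0.014)
blank ((450.5, -217.9), (49.2, 52.5), 0.6, 306, 0.0096)
```

View pics/w4.png

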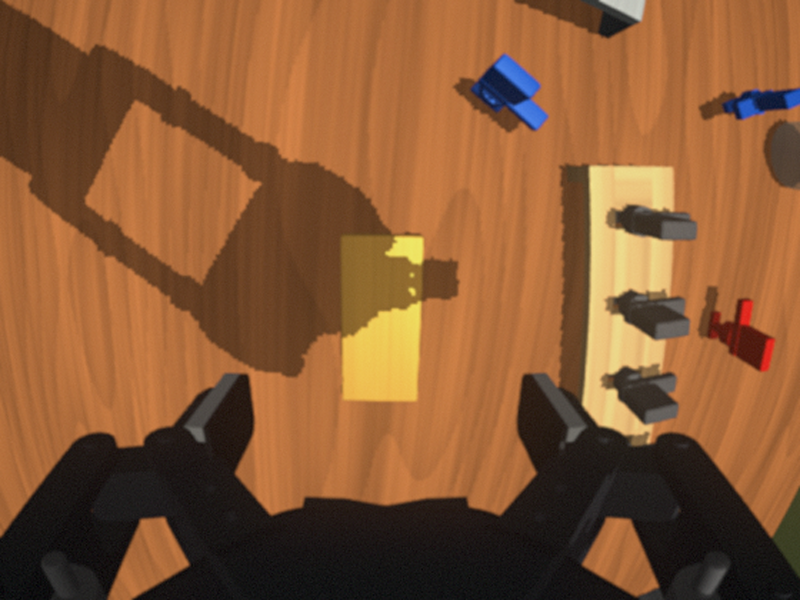

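The blank is at (382,318), still where it was. Rack keys are at (655,225), (655,315) and (650,395).

```bash
python3 -m inch '[[[0,-0.45,-0.2],-0.025,-1],[[0,0,-0.8],0,-1],[[0,0,-0.8],0,-1],[[0,0,-0.7],0,-0.6],[[0,0,-0.2],0,-0.4],[[0,0,0],0,-0.4]]'; python3 -c "
from h import *; print(yaw())"
```

```text
t: 11.9
ee_pos: [0.4508, -0.2441, 0.0038]
ee_rot: [0.686, 0.727, -0.001, 0.007]
contact_force: [0.2, 0.3, 0.0]
gripper_width: 0.0598
3.3431016301857457
```

```bash
python3 -m inch '[[[-0.03,-0.04,-0.04],0,-0.4],[[0,0,-0.02],0,1],[[0,0,0],0,1],[[0,0,0],0,1],[[0,0,0],0,1]]';python3 -m inch '[[[0,0,0.3],0,1],[[0,0,0.6],0,1],[[0,0,0.6],0,1],[[0,0,0],0,1]]'
```

```text
t: 12.52
ee_pos: [0.4504, -0.2472, 0.0041]
ee_rot: [0.686, 0.727, -0.0, 0.009]
contact_force: [0.3, 0.0, -3.3]
gripper_width: 0.0469
t: 13.02
ee_pos: [0.45, -0.2468, 0.0829]
ee_rot: [0.686, 0.727, -0.0, 0.009]
contact_force: [0.3, 0.2, -4.9]
gripper_width: 0.047
```

```bash
python3 -m inch '[[[0,0.2,0.5],0,1],[[0.2,0.7,0.4],-0.036,1],[[0.28,0.9,0],-0.036,1],[[0.28,0.9,0],-0.036,1],[[0.28,0.9,0],-0.036,1],[[0.28,0.9,0],-0.036,1],[[0.28,0.8,0],-0.036,1],[[0.14,0.6,0],-0.034,1],[[0,0,0],0,1],[[0,0,0],0,1]]'; python3 - <<'E'
from h import *
s=state()
pix,W=wrist("w5"); H,S,V,x,y,z=masks(pix,W); F=fx(W)*1000; W2=np.dstack([F/1000,z]); print(s["ee_pos"],fx(s["ee_pos"])*1000,yaw())
print("blank fix",rect(W2,(z>s["ee_pos"][2])&(z<s["ee_pos"][2]+.02)&(H>=18)&(H<=32)&(S>100)))
print("deck",rect(W2,(abs(z-.045)<.004)&(S<60)&(abs(F[...,0])<75)&(abs(F[...,1])<120)))
m=(abs(z-.045)<.004)&(S<60); a,b=F[...,0],F[...,1]
print([np.percentile(a[m],[.3,99.7]),np.percentile(b[m],[.3,99.7])])
E
```

```text
t: 14.28
ee_pos: [0.5338, 0.0581, 0.1166]
ee_rot: [0.775, 0.632, -0.006, 0.003]
contact_force: [1.1, 0.8, -4.1]
gripper_width: 0.047
[0.53377978 0.05806465 0.11655321] [-2.42693316 -3.70428171] -11.568971775713072
blank fix ((-2.7, -0.1), (104.5, 50.0), 89.4, 20570, 0.1229)
deck ((-0.1, 32.0), (157.2, 130.9), 89.9, 20514, 0.0455)
[array([-64.86577725,  64.66373833]), array([-91.16404755, 109.97676298])]
```

```bash
python3 -m inch '[[[0.06,0.035,-0.2],0.01,1],[[0,0,-0.5],0,1],[[0,0,-0.4],0,1],[[0,0,0],0,1]]'; python3 - <<'E'
from h import *
s=state()
pix,W=wrist("w6"); H,S,V,x,y,z=masks(pix,W); F=fx(W)*1000; W2=np.dstack([F/1000,z]); print(s["ee_pos"],fx(s["ee_pos"])*1000,yaw())
m=(z>.055)&(z<s["ee_pos"][2]+.02)&(H>=18)&(H<=32)&(S>80)&(abs(F[...,0])<40)
print("blank fix",rect(W2,m))
E
```

```text
t: 14.82
ee_pos: [0.5365, 0.0568, 0.058]
ee_rot: [0.772, 0.635, -0.006, 0.003]
contact_force: [-0.9, 1.5, -4.7]
gripper_width: 0.0469
[0.53647271 0.05678606 0.05798943] [ 0.46048818 -4.44555146] -11.157493370192661
blank fix ((0.2, -1.0), (50.2, 104.9), 0.1, 20591, 0.0645)
```

```bash
python3 -m inch '[[[0.01,0.06,0],0,1],[[0,0,0],0,1],[[0,0,-0.1],0,1],[[0,0,0],0,1]]'; python3 - <<'E'
from h import *
s=state()
pix,W=wrist("w7"); H,S,V,x,y,z=masks(pix,W); F=fx(W)*1000; W2=np.dstack([F/1000,z]); print(s["ee_pos"],fx(s["ee_pos"])*1000,yaw())
m=(z>.053)&(z<s["ee_pos"][2]+.02)&(H>=18)&(H<=32)&(S>80)&(abs(F[...,0])<40)
print("blank fix",rect(W2,m))
R=Rn.from_quat(s["ee_rot"]).as_matrix(); print("tool z",R[:,2])
E
```

```text
t: 15.38
ee_pos: [0.5393, 0.0595, 0.057]
ee_rot: [0.773, 0.635, -0.003, 0.005]
contact_force: [0.4, -0.8, -4.8]
gripper_width: 0.0474
[0.53927658 0.05953886 0.05700341] [ 2.68758114 -1.20832231] -11.181069514461276
blank fix ((2.4, 2.3), (104.7, 50.2), 89.9, 20566, 0.0634)
tool z [ 0.00119939 -0.01176498 -0.99993007]
```

```bash
python3 -m inch '[[[-0.045,0.01,-0.08],0,1],[[0,0,0],0,1],[[0,0,-0.04],0,1],[[0,0,0],0,1]]'; python3 - <<'E'
from h import *
s=state(); print(fx(s["ee_pos"])*1000,yaw())
E
```

```text
t: 15.92
ee_pos: [0.537, 0.0601, 0.051]
ee_rot: [0.773, 0.635, -0.003, 0.005]
contact_force: [-0.2, -0.3, -4.3]
gripper_width: 0.0473
[ 0.39310823 -1.08302683] -11.17622829264989
```

```bash
python3 -m inch '[[[0,0,-0.05],0,1],[[0,0,0],0,1]]';python3 -m inch '[[[0,0,-0.04],0,1],[[0,0,-0.02],0,1]]'
```

```text
t: 16.18
ee_pos: [0.5375, 0.0602, 0.0493]
ee_rot: [0.773, 0.635, -0.002, 0.006]
contact_force: [0.1, 0.2, -4.9]
gripper_width: 0.0471
t: 16.42
ee_pos: [0.5376, 0.0601, 0.0492]
ee_rot: [0.773, 0.635, -0.002, 0.006]
contact_force: [-4.5, 0.5, 2.2]
gripper_width: 0.0469
```

```bash
python3 -m inch '[[[0,0,0],0,0],[[0,0,0],0,-0.6],[[0,0,0],0,-0.6],[[0,0,0.5],0,-0.6],[[0,0,0.8],0,-0.6],[[0,-0.3,0.9],0,-0.6],[[0,-0.5,0.5],0,0.3],[[0,0,0],0,0.3],[[0,0,0],0,0.3]]'; cat > bl.py <<'E'
from h import *
import sys
s=state(); n=sys.argv[1]
pix,W=wrist(n); H,S,V,x,y,z=masks(pix,W); F=fx(W)*1000; a,b=F[...,0],F[...,1]; W2=np.dstack([F/1000,z]); print(s["ee_pos"],fx(s["ee_pos"])*1000,yaw())
m=(z>.051)&(z<.0605)&(abs(a)<32)&(b>-57)&(b<57)&(H>12)&(H<36)
print("blank fix",rect(W2,m)); 
m=(S<60)&(abs(z-.045)<.005); print("deck",rect(W2,m&(abs(a)<75)&(b>-100)&(b<115)))
m=(z>.050)&(z<.064)&(b<-48)&(b>-72)&(abs(a)<22)&(H>15)&(H<35)&(S>90); print("brass at -y: b pct",m.sum(),np.percentile(b[m],[1,5,50,95,99]))
m=(z>.06)&(z<.066)&(b<-60)&(b>-95)&(abs(a)<26)&(S<90); print("housing",m.sum(),np.percentile(b[m],[2,50,98]))
m=(z>.091)&(z<.1)&(np.hypot(a,b-71)>75)&(np.hypot(a,b-71)<105); k=np.median(F[m],0); print("knob",m.sum(),k,"lever ang",.95-np.arctan2(k[0],k[1]-71))
E
python3 bl.py w8
```

```text
t: 17.55
ee_pos: [0.5389, 0.0198, 0.1882]
ee_rot: [0.772, 0.635, -0.0, 0.007]
contact_force: [-0.6, 0.5, 0.2]
gripper_width: 0.0296
[0.53886784 0.01975825 0.18821002] [  9.87685333 -40.33603789] -11.122776203625104
blank fix ((0.1, -0.7), (109.3, 50.4), 89.5, 7303, 0.0555)
deck ((-0.1, 7.7), (205.7, 130.7), 89.9, 18810, 0.0455)
brass at -y: b pct 744 [-63.21595947 -62.60658506 -54.96460911 -48.45870817 -48.15833442]
housing 681 [-86.34785781 -78.31581788 -73.5529491 ]
knob 0 [nan nan] lever ang nan
  return _methods._mean(a, axis=axis, dtype=dtype,
  ret = um.true_divide(
```

View pics/w8.png

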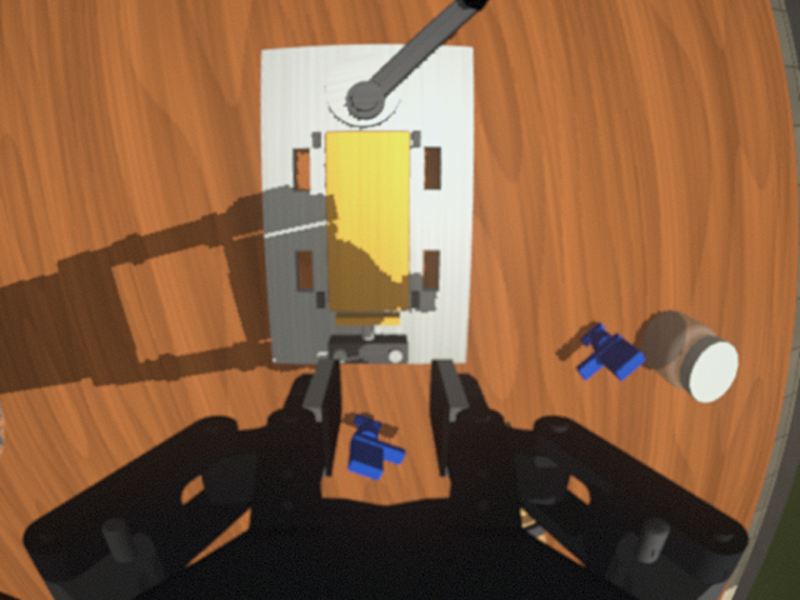

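```bash
python3 -m inch '[[[0.3,0.5,0],0,0.3],[[0.45,0.9,0],0,0.3],[[0.45,0.9,-0.2],0,0.3],[[0.4,0.6,-0.4],0,0.3],[[0,0,-0.2],0,0.3],[[0,0,0],0,0.3]]'; python3 - <<'E'
from h import *
for n in("w1","w8"):
    D=np.load(n+".npz"); W=D["W"]; F=fx(W)*1000; a,b=F[...,0],F[...,1]; z=W[...,2]
    for lo,hi in((-15,-8),(8,15)):
        m=(a>lo)&(a<hi)&(b<-50)&(b>-72); h=[]
        for y in np.arange(-72,-50,.75):
            q=m&(b>=y)&(b<y+.75); h.append((round(float(y),2),round(float(np.nanmedian(z[q])*1000),1) if q.any() else None))
        print(n,lo,h)
c=read_camera("top"); W=xyz(c); F=fx(W)*1000; z=W[...,2]
s=state(); print(s["ee_pos"],fx(s["ee_pos"])*1000)
E
```

```text
t: 18.35
ee_pos: [0.617, 0.172, 0.1376]
ee_rot: [0.772, 0.636, -0.005, 0.004]
contact_force: [-0.1, 0.5, 0.1]
gripper_width: 0.0296
w1 -15 [(-72.0, 45.8), (-71.25, 45.2), (-70.5, 46.2), (-69.75, None), (-69.0, None), (-68.25, None), (-67.5, None), (-66.75, None), (-66.0, None), (-65.25, None), (-64.5, None), (-63.75, 57.9), (-63.0, 59.3), (-62.25, 58.7), (-61.5, 58.2), (-60.75, 59.1), (-60.0, 58.9), (-59.25, 53.2), (-58.5, 51.1), (-57.75, 45.8), (-57.0, 45.3), (-56.25, 46.0), (-55.5, 45.3), (-54.75, 45.6), (-54.0, 46.4), (-53.25, 45.8), (-52.5, 45.7), (-51.75, 45.8), (-51.0, 45.1), (-50.25, 46.2)]
w1 8 [(-72.0, 46.3), (-71.25, 45.5), (-70.5, None), (-69.75, None), (-69.0, None), (-68.25, None), (-67.5, None), (-66.75, None), (-66.0, None), (-65.25, None), (-64.5, None), (-63.75, 58.4), (-63.0, 58.3), (-62.25, 58.7), (-61.5, 57.9), (-60.75, 59.5), (-60.0, 58.3), (-59.25, 54.0), (-58.5, 51.6), (-57.75, 46.3), (-57.0, 45.8), (-56.25, None), (-55.5, 46.1), (-54.75, 45.1), (-54.0, 46.1), (-53.25, 45.9), (-52.5, 45.1), (-51.75, 46.0), (-51.0, 45.7), (-50.25, None)]
w8 -15 [(-72.0, 45.2), (
[... 282 characters left out ...]
.75, None), (-57.0, None), (-56.25, None), (-55.5, 54.7), (-54.75, 55.5), (-54.0, 55.2), (-53.25, 55.9), (-52.5, 55.1), (-51.75, 55.0), (-51.0, 56.1), (-50.25, 55.3)]
w8 8 [(-72.0, 45.7), (-71.25, 45.1), (-70.5, 45.5), (-69.75, 45.7), (-69.0, 45.0), (-68.25, 46.2), (-67.5, None), (-66.75, None), (-66.0, None), (-65.25, None), (-64.5, None), (-63.75, 57.9), (-63.0, 58.8), (-62.25, 58.4), (-61.5, 59.0), (-60.75, 58.1), (-60.0, 58.5), (-59.25, 57.6), (-58.5, 52.9), (-57.75, None), (-57.0, None), (-56.25, None), (-55.5, 54.3), (-54.75, 55.8), (-54.0, 55.4), (-53.25, 55.8), (-52.5, 55.4), (-51.75, 54.8), (-51.0, 55.9), (-50.25, 55.6)]
[0.61708543 0.17193841 0.13813102] [ 57.62002399 123.97276338]
```

```bash
cat > knob.py <<'E'
from h import *
import sys
s=state(); pix,W=wrist(sys.argv[1]); F=fx(W)*1000; a,b=F[...,0],F[...,1]; z=W[...,2]; print(s["ee_pos"],fx(s["ee_pos"])*1000,s["gripper_width"])
r=np.hypot(a,b-71); m=(z>.0915)&(z<.099)&(r>70)&(r<110); p=(F[m]).astype(np.float32); print(m.sum(),cv2.minEnclosingCircle(p),np.median(p,0)) if m.sum() else print("no knob")
m=(z>.062)&(z<.071)&(r>25)&(r<78)
if m.sum(): q=F[m].mean(0)-[0,71]; print("arm",m.sum(),"angle",.95-np.arctan2(*q))
E
python3 knob.py w9
```

```text
[0.61708543 0.17193841 0.13813102] [ 57.62002399 123.97276338] 0.02990390507653225
490 ((62.400062561035156, 136.3385772705078), 7.626551151275635) [ 62.332108 136.81796 ]
arm 1102 angle 0.20926615479354393
```

```bash
python3 -m inch '[[[0.14,0.23,0],0,0.1],[[0,0,0],0,0.1],[[0,0,-0.3],0,0.1],[[0,0,0],0,0.1]]'; python3 -c "
from h import *; s=state(); print(fx(s['ee_pos'])*1000)"
```

```text
t: 18.95
ee_pos: [0.6256, 0.182, 0.1264]
ee_rot: [0.773, 0.635, -0.002, 0.006]
contact_force: [-0.6, 0.3, 0.0]
gripper_width: 0.0385
[ 64.01770859 135.51526299]
```

```bash
python3 -m inch '[[[-0.02,0.02,-0.4],0,0.1],[[0,0,-0.4],0,0.1],[[0,0,-0.15],0,0.1],[[0,0,0],0,0.1],[[0,0,0],0,1],[[0,0,0],0,1],[[0,0,0],0,1],[[0,0,0],0,1]]'; python3 -c "
from h import *; s=state(); print(fx(s['ee_pos'])*1000)"
```

```text
t: 19.95
ee_pos: [0.6242, 0.1828, 0.0742]
ee_rot: [0.773, 0.635, -0.003, 0.006]
contact_force: [2.0, 0.8, -2.4]
gripper_width: 0.0138
[ 62.48454516 136.01654531]
```

```bash
cat > arc.py <<'E'
from h import *
import sys
s=state(); f=fx(s['ee_pos'])*1000; th=.95-np.arctan2(f[0],f[1]-71); print("now",f,"theta",th,"r",np.hypot(f[0],f[1]-71),"F",s["contact_force"].round(1))
p=s['ee_pos'][:2]
for t in np.linspace(th,float(sys.argv[1]),int(sys.argv[2])+1)[1:]:
    q=wx(np.array([90.2*np.sin(.95-t),71+90.2*np.cos(.95-t)])/1000); print(((q-p)/.05).round(2)); p=q
E
python3 arc.py 1.4 6
```

```text
now [ 62.48454516 136.01654531] theta 0.18445788158401566 r 90.17466134183044 F [ 2.   0.8 -2.4]
[-0.24  0.28]
[-0.29  0.22]
[-0.33  0.16]
[-0.35  0.09]
[-0.36  0.02]
[-0.36 -0.06]
```

```bash
python3 -m inch '[[[-0.24,0.28,0],0,1],[[-0.29,0.22,0],0,1],[[-0.33,0.16,0],0,1],[[0,0,0],0,1]]'; python3 arc.py 1.4 3
```

```text
t: 20.45
ee_pos: [0.5849, 0.2192, 0.0741]
ee_rot: [0.773, 0.635, 0.004, 0.007]
contact_force: [-4.5, -1.0, -1.5]
gripper_width: 0.0133
now [ 17.01655158 164.18831316] theta 0.7693860078139134 r 94.7292179696032 F [-4.5 -1.  -1.5]
[-0.4   0.02]
[-0.38  0.02]
[-0.37 -0.06]
```

```bash
python3 -m inch '[[[-0.40,0,0],0,1],[[-0.38,0.0,0],0,1],[[0,0,0],0,1]]'; python3 arc.py 1.55 2
```

```text
t: 20.82
ee_pos: [0.5486, 0.2271, 0.0744]
ee_rot: [0.771, 0.637, 0.013, 0.004]
contact_force: [-0.4, -1.7, -2.8]
gripper_width: 0.0136
now [-20.13538006 165.08382261] theta 1.1608348022872703 r 96.21433992876887 F [-0.4 -1.7 -2.8]
[-0.35 -0.16]
[-0.33 -0.11]
```

```bash
python3 -m inch '[[[-0.35,-0.2,0],0,1],[[-0.1,-0.06,0],0,1],[[0,0,0],0,1]]'; python3 arc.py 1.67 2; python3 bl.py w10
```

```text
t: 21.2
ee_pos: [0.5274, 0.2223, 0.0745]
ee_rot: [0.769, 0.639, 0.02, -0.001]
contact_force: [2.6, -0.5, -4.0]
gripper_width: 0.0139
now [-40.07958019 156.31819609] theta 1.389169135925798 r 94.26328730131117 F [ 2.6 -0.5 -4. ]
[-0.22 -0.16]
[-0.23 -0.11]
[0.52735265 0.22233153 0.07454277] [-40.07958019 156.31819609] -10.630697691625056Traceback (most recent call last):
  File "bl.py", line 6, in <module>
    print("blank fix",rect(W2,m));
                      ~~~~^^^^^^
  File "h.py", line 13, in rect
    k,l,s,_=cv2.connectedComponentsWithStats(m.astype(np.uint8)); i=1+np.argmax(s[1:,4]); p=W[l==i][:,:2]
                                                                      ~~~~~~~~~^^^^^^^^^
    return _wrapfunc(a, 'argmax', axis=axis, out=out, **kwds)
    return bound(*args, **kwds)
ValueError: attempt to get argmax of an empty sequence
```

```bash
python3 -m inch '[[[-0.20,-0.16,0],0,1],[[-0.12,-0.1,0],0,1],[[0,0,0],0,1]]'; python3 arc.py 1.62 1
```

```text
t: 21.62
ee_pos: [0.5128, 0.2158, 0.0747]
ee_rot: [0.768, 0.64, 0.025, -0.006]
contact_force: [2.2, 0.5, -5.8]
gripper_width: 0.0135
now [-53.12470987 147.17159399] theta 1.559002184963086 r 92.86735987247448 F [ 2.2  0.5 -5.8]
[-0.08 -0.1 ]
```

```bash
python3 -m inch '[[[-0.07,-0.09,0],0,1],[[0,0,0],0,1]]'; python3 arc.py 1.62 1; python3 -m inch '[[[0,0,0],0,0.3],[[0,0,0],0,0.1],[[0,0,0.4],0,0.1],[[0,0,0.6],0,0.1],[[0,-0.4,0.7],0,0.1],[[0,-0.9,0.5],0,0.1],[[0.1,-0.9,0],0,0.1],[[0.1,-0.9,0],0,0.1],[[0.1,-0.5,0],0,0.1],[[0,0,0],0,0.1]]'; python3 bl.py w10; python3 knob.py w11
```

```text
t: 21.88
ee_pos: [0.5099, 0.2142, 0.0747]
ee_rot: [0.768, 0.64, 0.028, -0.008]
contact_force: [1.7, 0.3, -4.7]
gripper_width: 0.0135
now [-55.65934057 144.95540849] theta 1.595167350534016 r 92.56005962594485 F [ 1.7  0.3 -4.7]
[-0.02 -0.06]
t: 23.12
ee_pos: [0.5275, 0.025, 0.2065]
ee_rot: [0.769, 0.639, 0.033, -0.0]
contact_force: [-0.5, 0.4, -0.5]
gripper_width: 0.0383
[0.52745603 0.02499605 0.20654677] [ -2.32470817 -37.37194609] -10.554212597951853
blank fix ((3.6, -3.7), (106.7, 53.2), 89.7, 6112, 0.0555)
deck ((25.8, 8.2), (81.7, 206.1), 1.3, 8629, 0.0455)
brass at -y: b pct 846 [-65.68013771 -64.62892494 -57.00970105 -48.90760931 -48.08786356]
housing 665 [-87.19138757 -78.98158468 -73.54178002]
knob 202 [-55.93273867 138.8252461 ] lever ang 1.6395974526851504
[0.52744157 0.02590254 0.20671408] [ -2.51187187 -36.48487145] 0.03880014345199035
219 ((-56.3611946105957, 140.74476623535156), 8.138130187988281) [-55.82608 139.22519]
arm 890 angle 1.6320771269873444
```

```bash
cat > prof.py <<'E'
from h import *
import sys
for n in sys.argv[1:]:
    D=np.load(n+".npz"); W=D["W"]; F=fx(W)*1000; a,b=F[...,0],F[...,1]; z=W[...,2]
    for lo,hi in((-18,-8),(8,18)):
        for r in(np.arange(-70,-52,.75),np.arange(44,56,.75)):
            m=(a>lo)&(a<hi); h=[]
            for y in r:
                q=m&(b>=y)&(b<y+.75); h.append(f"{y:.1f}:{np.nanmedian(z[q])*1000:.0f}" if q.any() else f"{y:.1f}:-")
            print(n,lo," ".join(h))
    m=(abs(z-.045)<.004); print("deck edges y",[np.percentile(b[m&(abs(a-t)<4)&(b<130)&(b>-120)],[.5,99.5]).round(1) for t in(-50,50)])
E
python3 prof.py w8 w10
```

```text
w8 -18 -70.0:45 -69.2:45 -68.5:46 -67.8:- -67.0:- -66.2:- -65.5:- -64.8:- -64.0:- -63.2:59 -62.5:59 -61.8:58 -61.0:58 -60.2:59 -59.5:58 -58.8:53 -58.0:51 -57.2:- -56.5:- -55.8:54 -55.0:55 -54.2:55 -53.5:55 -52.8:56
w8 -18 44.0:56 44.8:56 45.5:56 46.2:56 47.0:55 47.8:55 48.5:55 49.2:55 50.0:56 50.8:56 51.5:55 52.2:55 53.0:55 53.8:55 54.5:- 55.2:45
w8 8 -70.0:45 -69.2:45 -68.5:46 -67.8:- -67.0:- -66.2:- -65.5:- -64.8:- -64.0:58 -63.2:59 -62.5:58 -61.8:58 -61.0:58 -60.2:58 -59.5:59 -58.8:53 -58.0:51 -57.2:- -56.5:- -55.8:54 -55.0:56 -54.2:55 -53.5:55 -52.8:55
w8 8 44.0:55 44.8:56 45.5:55 46.2:56 47.0:56 47.8:55 48.5:56 49.2:55 50.0:55 50.8:55 51.5:56 52.2:56 53.0:55 53.8:- 54.5:46 55.2:45
deck edges y [array([-93.2, 109.5]), array([-91.1, 108.7])]
w10 -18 -70.0:- -69.2:- -68.5:- -67.8:- -67.0:59 -66.2:58 -65.5:59 -64.8:59 -64.0:59 -63.2:59 -62.5:58 -61.8:59 -61.0:58 -60.2:55 -59.5:56 -58.8:55 -58.0:56 -57.2:55 -56.5:56 -55.8:56 -55.0:55 -54.2:55 -53.5:55 -52.8:56
w10 -18 44.0:56 44.8:56 45.5:56 46.2:56 47.0:56 47.8:54 48.5:55 49.2:56 50.0:58 50.8:59 51.5:58 52.2:59 53.0:59 53.8:58 54.5:59 55.2:58
w10 8 -70.0:- -69.2:- -68.5:- -67.8:- -67.0:- -66.2:58 -65.5:59 -64.8:59 -64.0:59 -63.2:58 -62.5:58 -61.8:58 -61.0:56 -60.2:55 -59.5:55 -58.8:56 -58.0:55 -57.2:55 -56.5:55 -55.8:56 -55.0:55 -54.2:55 -53.5:55 -52.8:56
w10 8 44.0:55 44.8:55 45.5:56 46.2:56 47.0:58 47.8:55 48.5:- 49.2:45 50.0:45 50.8:46 51.5:46 52.2:46 53.0:46 53.8:45 54.5:46 55.2:45
deck edges y [array([-84. , 109.2]), array([-85.6, 109.5])]
```

View pics/w10.png

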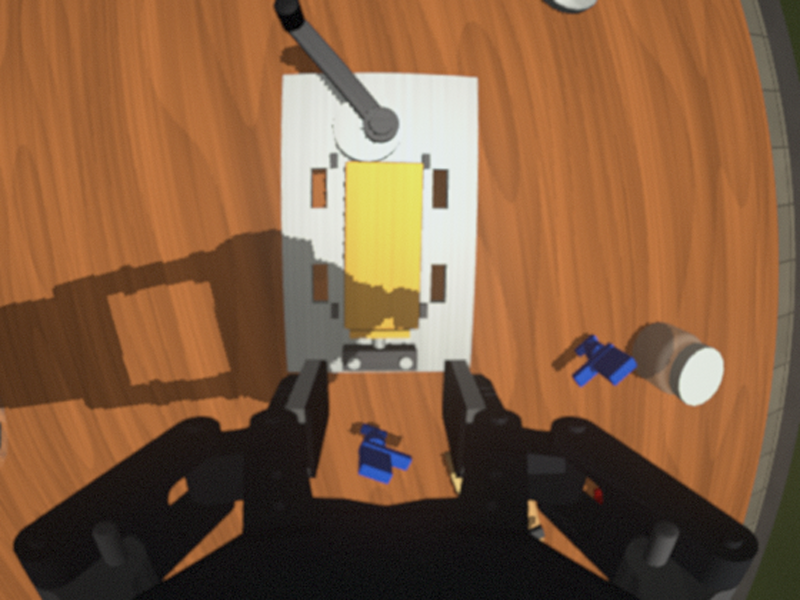

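The blank is pushed against the pad with the lever at about 1.63 rad, and the deck and slots are clear. Pad travel is about 2.6 mm by the edges and the cam. Next I'll straighten the tool's tilt by pressing lightly against the rack's fixed +y end.

```bash
python3 -m inch '[[[0.17,-0.4,0],-0.175,1],[[0.17,-0.4,0],-0.175,1],[[0.17,-0.4,0],-0.175,1],[[0.17,-0.4,0],-0.175,1],[[0.17,-0.4,0],-0.175,1],[[0.17,-0.4,0],-0.175,1],[[0.17,-0.2,0],-0.170,1],[[0,0,-0.6],0,1],[[0,0,0],0,1]]'; python3 - <<'E'
from h import *
s=state(); R=Rn.from_quat(s["ee_rot"]).as_matrix(); print(s["q"].round(2),yaw(),"tilt in tool xy",R[:,2]@R.round(3), "z dir",R[:,2], "z comps along horiz x,y:",R[2,0],R[2,1])
pix,W=wrist("w12"); H,S,V,x,y,z=masks(pix,W)
c=read_camera("top"); W=xyz(c); H,S,V,x,y,z=masks(c["pixels"],W); b=(H>105)&(H<130)&(S>150)&(V>60)
N,l,st,_=cv2.connectedComponentsWithStats(b.astype(np.uint8))
for i in range(1,N):
    if st[i,4]>15: print("blue",np.nanmean(W[l==i],0),st[i,4])
print("done",rect(W,(H>=18)&(H<=32)&(S>150)&(z>.008)&(z<.02)&(y>.2)))
E
```

```text
t: 24.35
ee_pos: [0.5891, -0.0936, 0.1804]
ee_rot: [0.997, 0.072, 0.029, 0.019]
contact_force: [-0.4, -0.5, 0.1]
gripper_width: -0.0002
[-0.2   0.02  1.4  -0.02  1.66  1.22] -81.82001481181943 tilt in tool xy [-5.73776485e-05 -1.95471074e-04  1.00040678e+00] z dir [ 0.06134561 -0.03335787 -0.99755901] z comps along horiz x,y: 0.05592626140643151 0.04181248726587839
done ((509.3, 333.4), (78.0, 43.3), 75.2, 472, 0.0139)
```

```bash
python3 -m inch '[[[0,-0.1,-0.8],0,1],[[0,0,-0.9],0,1],[[0,0,-0.9],0,1],[[0,0,-0.5],0,1],[[0,0,-0.1],0,1],[[0.02,-0.1,0],0,1],[[0.02,-0.1,0],0,1],[[0,0,0],0,1]]'; cat > tilt.py <<'E'
from h import *
s=state(); R=Rn.from_quat(s["ee_rot"]).as_matrix(); print("tips dir",R[:2,2].round(4),"toolxy",R[2,:2].round(4),"yaw",yaw())
E
python3 tilt.py
```

```text
t: 25.45
ee_pos: [0.6003, -0.1083, 0.0387]
ee_rot: [0.996, 0.074, 0.045, 0.023]
contact_force: [-0.2, -0.7, -0.6]
gripper_width: -0.0001
tips dir [ 0.0928 -0.0396] toolxy [0.0859 0.0529] yaw -81.59775545813358
```

```bash
python3 -m inch '[[[0,0,0],0,1]]';python3 tilt.py; python3 -m inch '[[[0,0,0.3],0,1],[[0,0,0.3],0,1],[[0,0,0],0,1]]';python3 tilt.py; python3 -m inch '[[[0,0,0.9],0,1],[[0,0,0.9],0,1],[[0,0,0],0,1]]';python3 tilt.py
```

```text
t: 25.58
ee_pos: [0.6008, -0.1085, 0.0397]
ee_rot: [0.996, 0.074, 0.046, 0.023]
contact_force: [0.0, 0.4, 0.1]
gripper_width: 0.0002
tips dir [ 0.0943 -0.0399] toolxy [0.0874 0.0534] yaw -81.61705043784093
t: 25.95
ee_pos: [0.6014, -0.1086, 0.0736]
ee_rot: [0.996, 0.074, 0.047, 0.024]
contact_force: [1.0, -0.0, 0.3]
gripper_width: 0.0001
tips dir [ 0.0967 -0.0404] toolxy [0.0897 0.0542] yaw -81.61993909084607
t: 26.32
ee_pos: [0.6005, -0.1082, 0.1655]
ee_rot: [0.996, 0.074, 0.046, 0.024]
contact_force: [0.3, -0.3, -0.7]
gripper_width: -0.0002
tips dir [ 0.0953 -0.04  ] toolxy [0.0883 0.0537] yaw -81.59978907411822
```

```bash
python3 - <<'E'
from h import *
c=read_camera("scene"); cv2.imwrite("pics/s2.png",cv2.resize(c["pixels"][100:380,100:420,::-1],(800,700))[:600])
E
```

```text
(no output)
```

View pics/s2.png

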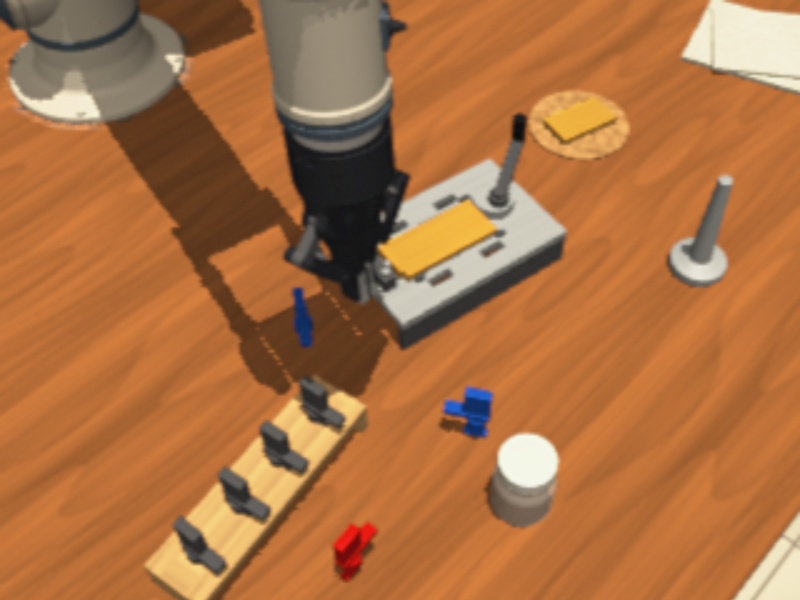

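```bash
python3 -m inch '[[[-0.3,-0.6,0],0,1],[[-0.3,-0.8,0],0,1],[[-0.3,-0.8,0],0,1],[[-0.1,-0.5,0],0,1],[[0,0,0],0,1]]';python3 tilt.py; python3 -m inch '[[[0,0,-0.5],0,1],[[0,0,-0.5],0,1],[[0,0,-0.5],0,1],[[0,0,-0.5],0,1],[[0,0,-0.5],0,1],[[0,0,-0.3],0,1],[[0,0,0],0,1]]';python3 tilt.py
```

```text
t: 27.0
ee_pos: [0.5446, -0.2442, 0.152]
ee_rot: [0.996, 0.075, 0.038, 0.019]
contact_force: [1.0, 0.7, -0.1]
gripper_width: -0.0003
tips dir [ 0.0783 -0.0327] toolxy [0.0725 0.0441] yaw -81.43291300042942
t: 27.88
ee_pos: [0.5431, -0.2363, 0.0005]
ee_rot: [0.996, 0.078, 0.034, 0.015]
contact_force: [-0.7, -2.4, 3.2]
gripper_width: -0.0001
tips dir [ 0.071  -0.0254] toolxy [0.0662 0.0361] yaw -81.16782180908304
```

```bash
python3 -m inch '[[[0,0,0.3],0,1],[[0.3,0,0],0,1],[[0.15,0,0],0,1],[[0.15,0,0],0,1],[[0.15,0,0],0,1]]';python3 tilt.py; python3 -m inch '[[[0.15,0,0],0,1],[[0.15,0,0],0,1],[[0.15,0,0],0,1]]';python3 tilt.py
```

```text
t: 28.5
ee_pos: [0.5649, -0.2357, 0.0173]
ee_rot: [0.997, 0.077, 0.012, 0.012]
contact_force: [-38.9, 3.9, 22.7]
gripper_width: 0.0003
tips dir [ 0.0262 -0.0211] toolxy [0.0227 0.0248] yaw -81.1799051761776
t: 28.88
ee_pos: [0.5642, -0.2356, 0.0179]
ee_rot: [0.997, 0.075, -0.017, 0.006]
contact_force: [-35.4, 3.6, 19.8]
gripper_width: 0.0002
tips dir [-0.0338 -0.0139] toolxy [-0.0355  0.0087] yaw -81.40535747884765
```

```bash
python3 -m inch '[[[-0.3,0,0],0,1],[[0,0,0],0,1]]';python3 tilt.py; python3 -m inch '[[[-0.6,0,0.4],0,1],[[-0.6,0,0.8],0,1],[[-0.6,0,0.8],0,1],[[0,0,0.8],0,1],[[0,0,0],0,0.1]]';python3 tilt.py
```

```text
t: 29.12
ee_pos: [0.549, -0.2357, 0.0179]
ee_rot: [0.997, 0.075, -0.018, 0.005]
contact_force: [-0.5, 0.5, -0.2]
gripper_width: -0.0002
tips dir [-0.0356 -0.0135] toolxy [-0.0372  0.008 ] yaw -81.432760035459
t: 29.75
ee_pos: [0.4605, -0.235, 0.1616]
ee_rot: [0.997, 0.076, -0.016, 0.006]
contact_force: [0.6, 0.5, 0.5]
gripper_width: 0.017
tips dir [-0.0314 -0.0138] toolxy [-0.0331  0.0089] yaw -81.3226485696134
```

```bash
cat > keys.py <<'E'
from h import *
import sys
s=state(); pix,W=wrist(sys.argv[1]); H,S,V,x,y,z=masks(pix,W); print(s["ee_pos"],yaw())
m=(abs(z-.035)<.004)&(S>60)&(x>.52)&(x<.70)&(y<-.1); r=rect(W,m); print("rack",r)
C=np.array(r[0])/1000; A=np.radians(9.5); R=np.array([[np.cos(A),-np.sin(A)],[np.sin(A),np.cos(A)]]); F=(W[...,:2]-C)@R*1000
for ky in(-78,-26,26,78):
    q=(abs(F[...,1]-ky)<18)&(abs(F[...,0])<50); t=q&(z>.080)&(z<.09); n=q&(z>.047)&(z<.0575)
    if t.sum(): print(ky,t.sum(),"tab rack-frame",cv2.minAreaRect(F[t].astype(np.float32)),"world",np.mean([W[t].min(0),W[t].max(0)],0).round(4),"top",np.nanmedian(z[t]).round(4),"strap x",np.percentile(F[n][:,0],[2,98]) if n.any() else None)
E
python3 keys.py w13
```

```text
[ 0.46052353 -0.23497504  0.16160724] -81.31677755075151
rack ((605.9, -240.2), (61.1, 221.5), 9.6, 12492, 0.0354)
-78 449 tab rack-frame ((-0.1905956268310547, -77.27056121826172), (10.553284645080566, 24.323854446411133), 85.91957092285156) world [ 0.6184 -0.3165  0.0838] top 0.0852 strap x [-12.01481052  28.05982384]
-26 490 tab rack-frame ((-0.34104442596435547, -25.591402053833008), (23.44241714477539, 10.448305130004883), 1.7154686450958252) world [ 0.61   -0.2656  0.0838] top 0.0851 strap x [-12.0457182   21.34092125]
26 463 tab rack-frame ((-2.1997594833374023, 25.758100509643555), (9.957388877868652, 22.070247650146484), 89.5527572631836) world [ 0.5996 -0.215   0.0838] top 0.0852 strap x [-13.0705914   16.64459895]
78 510 tab rack-frame ((-0.9106693267822266, 78.14183044433594), (10.437426567077637, 24.443679809570312), 89.1319351196289) world [ 0.5922 -0.1634  0.0837] top 0.0851 strap x [-12.77166027  22.63544854]
```

View pics/w13.png

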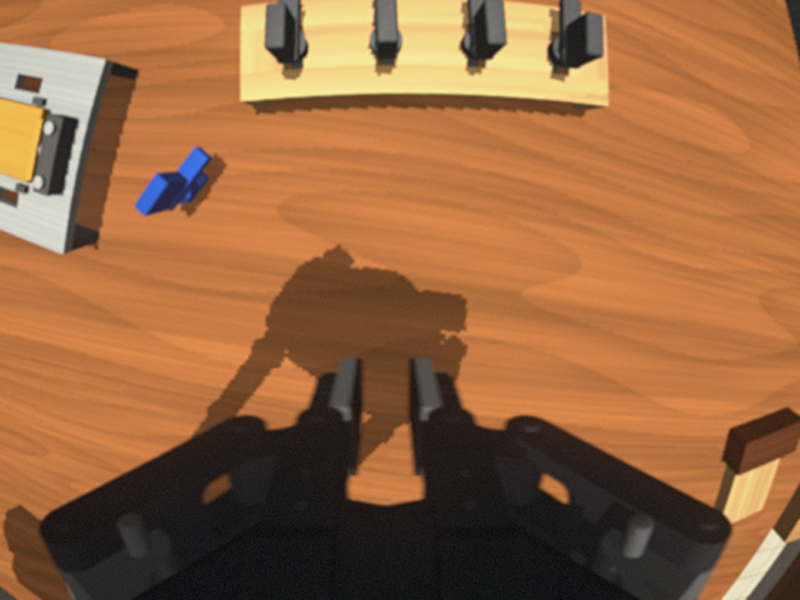

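```bash
python3 -m inch '[[[0.4,0.2,0],0.01,0.1],[[0.5,0.3,0],0,0.1],[[0.6,0.4,0],0,0.1],[[0.6,0.35,-0.2],0,0.1],[[0.35,0.15,-0.2],0,0.1],[[0,0,-0.3],0,0.1],[[0,0,0],0,0.1]]'; cat > near.py <<'E'
from h import *
import sys
# tab near given world point: near.py name x y ztop
n,X,Y,Z=sys.argv[1],*map(float,sys.argv[2:5]); s=state(); pix,W=wrist(n); R=Rn.from_quat(s["ee_rot"]).as_matrix()
H,S,V,x,y,z=masks(pix,W); m=(abs(z-Z)<.004)&(np.hypot(x-X,y-Y)<.022)&(S<110)
print("tcp",s["ee_pos"].round(4),"yaw tool y",round(yaw(),1),"tilt",R[2,:2].round(3),"F",s["contact_force"].round(1),"w",s["gripper_width"])
if m.sum()>5:
    r=cv2.minAreaRect((W[m][:,:2]*1000).astype(np.float32)); d=np.array(r[0])/1000-s["ee_pos"][:2]; print(m.sum(),r,"delta units",(d/.05).round(3))
else: print("none")
E
python3 near.py w14 .592 -.163 .085
```

```text
t: 30.68
ee_pos: [0.5862, -0.16, 0.1103]
ee_rot: [0.996, 0.082, -0.024, 0.002]
contact_force: [-0.1, 0.1, 0.4]
gripper_width: 0.0383
tcp [ 0.5862 -0.16    0.1103] yaw tool y -80.7 tilt [-0.048 -0.001] F [-0.1  0.1  0.4] w 0.03829352027996254
735 ((592.81396484375, -162.80368041992188), (24.178972244262695, 9.73621940612793), 8.20910930633545) delta units [ 0.133 -0.056]
```

```bash
python3 -m inch '[[[0.13,-0.055,0],0,0.1],[[0,0,-0.3],0,0.1],[[0,0,-0.3],0,0.1],[[0,0,-0.3],0,0.1],[[0,0,0],0,0.1]]'; python3 tilt.py
```

```text
t: 31.35
ee_pos: [0.5923, -0.1646, 0.0642]
ee_rot: [0.997, 0.08, -0.023, 0.002]
contact_force: [-0.5, 0.3, 0.3]
gripper_width: 0.0384
tips dir [-0.0446 -0.0078] toolxy [-0.0452  0.0006] yaw -80.79001251020367
```

```bash
python3 -m inch '[[[0.01,0.035,-0.06],0,0.1],[[0,0,0],0,0.1],[[0,0,0],0,1],[[0,0,0],0,1],[[0,0,0],0,1]]'; python3 tilt.py; python3 -m inch '[[[0,0,0.2],0,1],[[0,0,0.4],0,1],[[0,0,0.5],0,1],[[0,0,0],0,1]]'; python3 tilt.py
```

```text
t: 31.98
ee_pos: [0.5937, -0.1628, 0.0627]
ee_rot: [0.997, 0.08, -0.021, 0.003]
contact_force: [-0.1, 0.8, -0.8]
gripper_width: 0.0087
tips dir [-0.042  -0.0086] toolxy [-0.0429  0.0017] yaw -80.7740915286201
t: 32.48
ee_pos: [0.594, -0.163, 0.123]
ee_rot: [0.997, 0.08, -0.02, 0.003]
contact_force: [0.1, 0.3, -0.5]
gripper_width: 0.0087
tips dir [-0.0396 -0.0094] toolxy [-0.0406  0.0029] yaw -80.77891563492543
```

```bash
python3 -m inch '[[[0,0.2,0.3],0,1],[[-0.29,0.57,0],0.174,1],[[-0.29,0.57,0],0.174,1],[[-0.29,0.57,0],0.174,1],[[-0.29,0.57,0],0.174,1],[[-0.29,0.57,0],0.174,1],[[-0.29,0.57,0],0.174,1],[[-0.29,0.40,0],0.174,1],[[0,0,0],0,1],[[0,0,0],0,1]]'; cat > slot.py <<'E'
from h import *
import sys
# slot.py sx sy nose_target flip off : off=key axis minus TCP along tool x (mm)
sx,sy,nt,fl,off=map(float,sys.argv[1:6]); s=state(); R=Rn.from_quat(s["ee_rot"]).as_matrix()
tx=np.degrees(np.arctan2(R[1,0],R[0,0])); u=np.array([np.cos(np.radians(tx)),np.sin(np.radians(tx))])
nose=tx+180*fl; key=s["ee_pos"][:2]+u*off/1000; e=wx(np.array([sx,sy])/1000)-key
dn=(nt-nose+180)%360-180
print("tcp",s["ee_pos"].round(4),"key fix",(fx(key)*1000).round(2),"delta units",(e/.05).round(3),"nose",round(nose,1),"turn rad",round(np.radians(dn),3),"tilt",R[2,:2].round(3),"F",s["contact_force"].round(1),"w",s["gripper_width"].round(4))
E
python3 slot.py -40 -32 79 0 -0.9
```

```text
t: 33.72
ee_pos: [0.4875, 0.0487, 0.1413]
ee_rot: [0.759, 0.651, -0.014, 0.014]
contact_force: [0.2, -0.4, -1.5]
gripper_width: 0.0086Traceback (most recent call last):
  File "slot.py", line 8, in <module>
    print("tcp",s["ee_pos"].round(4),"key fix",(fx(key)*1000).round(2),"delta units",(e/.05).round(3),"nose",round(nose,1),"turn rad",round(np.radians(dn),3),"tilt",R[2,:2].round(3),"F",s["contact_force"].round(1),"w",s["gripper_width"].round(4))
                                                                                                                                                                                                                          ^^^^^^^^^^^^^^^^^^^^^^^^
AttributeError: 'float' object has no attribute 'round'
```

```bash
sed -i 's/,s\["gripper_width"\].round(4))/,round(float(s["gripper_width"]),4))/' slot.py; python3 slot.py -40 -32 79 0 -0.9
```

```text
tcp [0.4875 0.0487 0.1413] key fix [-46.08 -22.62] delta units [ 0.083 -0.207] nose 81.3 turn rad -0.04 tilt [-0.039  0.002] F [ 0.2 -0.4 -1.5] w 0.0086
```

```bash
python3 -m inch '[[[0.083,-0.207,0],-0.04,1],[[0,0,-0.4],0,1],[[0,0,-0.4],0,1],[[0,0,0],0,1]]'; python3 slot.py -40 -32 79 0 -0.9; python3 - <<'E'
from h import *
pix,W=wrist("w15"); s=state(); F=fx(W)*1000; z=W[...,2]; H,S,V,*_=masks(pix,W)
a,b=F[...,0],F[...,1]
for lo in np.arange(s["ee_pos"][2]-.03,s["ee_pos"][2]+.03,.004):
    m=(z>lo)&(z<=lo+.004)&(np.hypot(a+40,b+32)<45)&(V<110)&(S<100); 
    if m.sum()>15: print(round(lo-s["ee_pos"][2],3),m.sum(),np.percentile(a[m],[3,97]).round(1),np.percentile(b[m],[3,97]).round(1))
E
```

```text
t: 34.22
ee_pos: [0.4922, 0.0351, 0.0971]
ee_rot: [0.775, 0.632, -0.016, 0.013]
contact_force: [-0.5, 0.0, -2.0]
gripper_width: 0.0088
tcp [0.4922 0.0351 0.0971] key fix [-38.92 -35.07] delta units [-0.009  0.064] nose 78.4 turn rad 0.011 tilt [-0.04 -0.  ] F [-0.5  0.  -2. ] w 0.0088
-0.026 19 [-47.8 -30.8] [-33.  -29.1]
-0.022 23 [-47.5 -31. ] [-32.  -29.2]
-0.018 32 [-47.3 -31.1] [-31.7  -5.9]
-0.014 45 [-44.1 -33.8] [-5.5 -4.7]
-0.01 950 [-44.6 -33.5] [-24.4  -5.1]
-0.006 63 [-43.3 -34.6] [-23.6 -22.5]
-0.002 66 [-43.6 -34.6] [-23.8 -22.4]
0.002 148 [-52.5 -29.5] [-27.1 -22.5]
0.006 243 [-55.  -25.4] [-27.3 -22.4]
0.01 262 [-55.8 -23.4] [-27.2 -22.4]
0.014 304 [-55.7 -24. ] [-27.2 -22.2]
0.018 739 [-54.  -24.4] [-44.4 -22.2]
0.022 813 [-54.2 -26.2] [-44.5 -22.1]
0.026 240 [-55.6 -23.2] [-40.4 -21.8]
0.03 187 [-49.5 -28.7] [-26.3 -21.6]
```

View pics/w15.png

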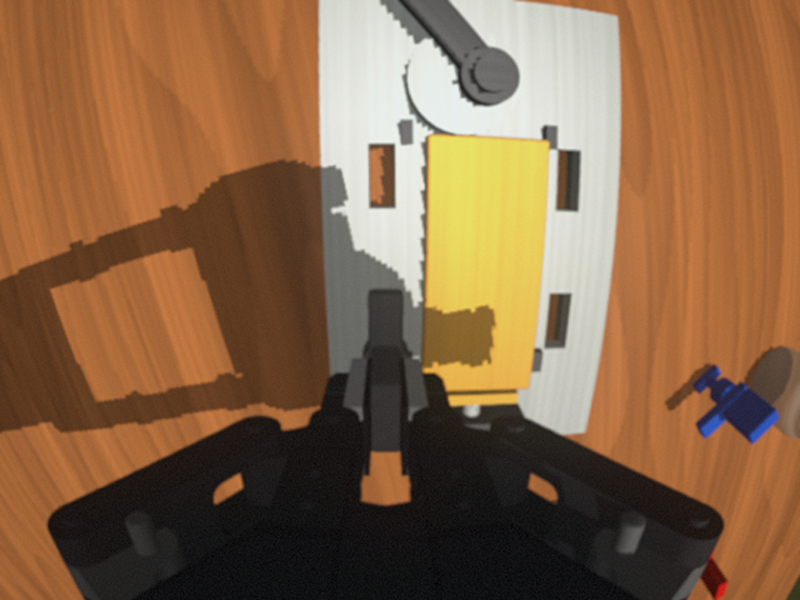

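The key's nose is at (385,295), over slot0 and pointing along +y as predicted. The key axis agrees with the TCP estimate.

```bash
python3 -m inch '[[[-0.01,0.064,0],0.011,1],[[0,0,0],0,1]]'; python3 slot.py -40 -32 79 0 -0.9
```

```text
t: 34.52
ee_pos: [0.4926, 0.0383, 0.099]
ee_rot: [0.771, 0.636, -0.015, 0.014]
contact_force: [-0.5, 0.4, -0.3]
gripper_width: 0.0088
tcp [0.4926 0.0383 0.099 ] key fix [-39.05 -31.83] delta units [-0.019  0.   ] nose 79.0 turn rad 0.0 tilt [-0.04   0.002] F [-0.5  0.4 -0.3] w 0.0088
```

```bash
python3 -m inch '[[[-0.02,0,-0.1],0,1],[[0,0,-0.15],0,1],[[0,0,0],0,1]]'; python3 slot.py -40 -32 79 0 -0.9;  python3 -m inch '[[[0,0,-0.15],0,1],[[0,0,-0.1],0,1],[[0,0,0],0,1]]'; python3 slot.py -40 -32 79 0 -0.9
```

```text
t: 34.9
ee_pos: [0.4919, 0.0386, 0.0865]
ee_rot: [0.771, 0.636, -0.014, 0.014]
contact_force: [0.3, 0.7, -0.9]
gripper_width: 0.009
tcp [0.4919 0.0386 0.0865] key fix [-39.78 -31.74] delta units [-0.005 -0.004] nose 79.0 turn rad -0.0 tilt [-0.039  0.004] F [ 0.3  0.7 -0.9] w 0.009
t: 35.28
ee_pos: [0.4918, 0.0386, 0.0729]
ee_rot: [0.771, 0.636, -0.014, 0.014]
contact_force: [0.6, -0.8, -0.8]
gripper_width: 0.0086
tcp [0.4918 0.0386 0.0729] key fix [-39.91 -31.76] delta units [-0.003 -0.004] nose 79.0 turn rad -0.0 tilt [-0.039  0.003] F [ 0.6 -0.8 -0.8] w 0.0086
```

```bash
python3 -m inch '[[[0,0,-0.03],0,1],[[0,0,0],-0.17,1],[[0,0,0],-0.175,1],[[0,0,0],-0.175,1],[[0,0,0],-0.175,1]]'; python3 slot.py -40 -32 -11 0 -0.9
```

```text
t: 35.9
ee_pos: [0.4928, 0.0386, 0.0734]
ee_rot: [0.945, 0.325, -0.017, 0.009]
contact_force: [0.2, -0.3, -0.9]
gripper_width: 0.0088
tcp [0.4928 0.0386 0.0734] key fix [-39.57 -31.29] delta units [-0.011 -0.012] nose 38.0 turn rad -0.855 tilt [-0.038  0.006] F [ 0.2 -0.3 -0.9] w 0.0088
```

```bash
python3 -m inch '[[[-0.01,-0.01,0],-0.175,1],[[0,0,0],-0.175,1],[[0,0,0],-0.175,1],[[0,0,0],-0.175,1],[[0,0,0],-0.15,1],[[0,0,0],0,1]]'; python3 slot.py -40 -32 -11 0 -0.9
```

```text
t: 36.65
ee_pos: [0.4932, 0.038, 0.0743]
ee_rot: [0.994, -0.108, -0.018, 0.001]
contact_force: [0.7, 0.0, -1.7]
gripper_width: 0.0085
tcp [0.4932 0.038  0.0743] key fix [-39.36 -31.16] delta units [-0.016 -0.014] nose -12.4 turn rad 0.024 tilt [-0.036  0.007] F [ 0.7  0.  -1.7] w 0.0085
```

```bash
python3 -m inch '[[[-0.015,-0.014,-0.04],0.024,1],[[0,0,-0.03],0,1],[[0,0,-0.02],0,1]]'; python3 slot.py -40 -32 -11 0 -0.9
```

```text
t: 37.02
ee_pos: [0.4927, 0.0373, 0.0723]
ee_rot: [0.996, -0.091, -0.017, 0.002]
contact_force: [-2.5, 0.0, 5.0]
gripper_width: 0.0086
tcp [0.4927 0.0373 0.0723] key fix [-39.66 -31.97] delta units [-0.007  0.001] nose -10.4 turn rad -0.01 tilt [-0.034  0.006] F [-2.5  0.   5. ] w 0.0086
```

```bash
python3 -m inch '[[[0,0,0],0,0.4],[[0,0,0],0,0.1],[[0,0,0],0,0.1],[[0,0,0.4],0,0.1],[[0,0,0.7],0,0.1],[[0,0,0.4],0,0.1],[[0.2,-0.5,0],0,0.1]]';python3 -m inch '[[[0.28,-0.75,0],0.07,0.1],[[0.28,-0.75,0],0.07,0.1],[[0.28,-0.75,0],0.07,0.1],[[0.28,-0.75,0],0.07,0.1],[[0.28,-0.75,0],0.07,0.1],[[0.28,-0.55,0],0,0.1],[[0.1,0,0],0,0.1],[[0,0,-0.3],0,0.1],[[0,0,0],0,0.1]]'; python3 near.py w16 .6 -.214 .085
```

```text
t: 37.9
ee_pos: [0.5029, 0.013, 0.154]
ee_rot: [0.996, -0.088, -0.016, 0.001]
contact_force: [0.3, -0.4, -0.5]
gripper_width: 0.0384
t: 39.02
ee_pos: [0.5966, -0.2094, 0.1516]
ee_rot: [0.996, 0.094, -0.009, 0.005]
contact_force: [0.7, 0.6, -1.0]
gripper_width: 0.0381
tcp [ 0.5966 -0.2094  0.1516] yaw tool y -79.2 tilt [-0.018  0.009] F [ 0.7  0.6 -1. ] w 0.03814469850633846
486 ((601.764404296875, -214.8563690185547), (23.133604049682617, 9.508452415466309), 10.822515487670898) delta units [ 0.104 -0.109]
```

```bash
python3 -m inch '[[[0.10,-0.10,-0.2],0,0.1],[[0,0,-0.4],0,0.1],[[0,0,-0.1],0,0.1],[[0,0,0],0,0.1]]'; python3 near.py w16 .6 -.214 .085
```

```text
t: 39.58
ee_pos: [0.6018, -0.2132, 0.1152]
ee_rot: [0.995, 0.095, -0.008, 0.005]
contact_force: [-0.1, 0.6, -0.3]
gripper_width: 0.0382
tcp [ 0.6018 -0.2132  0.1152] yaw tool y -79.1 tilt [-0.017  0.009] F [-0.1  0.6 -0.3] w 0.03820929351905484
683 ((601.6862182617188, -214.82711791992188), (24.03568458557129, 9.382545471191406), 11.460166931152344) delta units [-0.002 -0.033]
```

```bash
python3 -m inch '[[[0,-0.033,0],0,0.1],[[0,0,-0.3],0,0.1],[[0,0,-0.4],0,0.1],[[0,0,-0.28],0,0.1],[[0,0,0],0,0.1]]'; python3 -m inch '[[[0,0,-0.05],0,0.1],[[0,0,0],0,1],[[0,0,0],0,1],[[0,0,0],0,1]]'; python3 tilt.py
```

```text
t: 40.25
ee_pos: [0.6014, -0.2149, 0.0625]
ee_rot: [0.995, 0.095, -0.008, 0.005]
contact_force: [0.3, 0.1, 0.3]
gripper_width: 0.0385
t: 40.75
ee_pos: [0.6021, -0.2151, 0.0613]
ee_rot: [0.995, 0.095, -0.007, 0.006]
contact_force: [-0.3, -0.3, -0.5]
gripper_width: 0.0087
tips dir [-0.0136 -0.0129] toolxy [-0.0158  0.0101] yaw -79.124129277877
```

```bash
python3 -m inch '[[[0,0,0.3],0,1],[[0,0,0.6],0,1],[[0,0.1,0.7],0,1],[[-0.05,0.7,0],0.17,1],[[-0.06,0.8,0],0.17,1],[[-0.06,0.8,0],0.17,1],[[-0.06,0.8,0],0.17,1],[[-0.06,0.8,0],0.17,1],[[-0.06,0.8,0],0.17,1],[[-0.06,0.7,0],0.17,1]]'; python3 -m inch '[[[0,0.3,0],0,1],[[0,0,0],0,1],[[0,0,0],0,1]]'; python3 slot.py 40 32 79 0 -0.4
```

```text
t: 42.0
ee_pos: [0.5819, 0.065, 0.1576]
ee_rot: [0.761, 0.649, 0.004, 0.012]
contact_force: [-0.0, 0.4, -0.5]
gripper_width: 0.0091
t: 42.38
ee_pos: [0.5824, 0.0811, 0.1602]
ee_rot: [0.762, 0.648, 0.005, 0.013]
contact_force: [-0.8, -0.0, -0.7]
gripper_width: 0.0088
tcp [0.5824 0.0811 0.1602] key fix [40.87 27.78] delta units [-0.001  0.086] nose 80.8 turn rad -0.031 tilt [-0.009  0.026] F [-0.8 -0.  -0.7] w 0.0088
```

```bash
python3 -m inch '[[[-0.01,0.086,-0.2],-0.031,1],[[0,0,-0.5],0,1],[[0,0,-0.5],0,1],[[0,0,0],0,1]]'; python3 slot.py 40 32 79 0 -0.4
```

```text
t: 42.88
ee_pos: [0.5829, 0.0796, 0.0996]
ee_rot: [0.776, 0.631, 0.005, 0.014]
contact_force: [-0.6, -0.5, -0.3]
gripper_width: 0.0088
tcp [0.5829 0.0796 0.0996] key fix [41.67 26.45] delta units [-0.012  0.115] nose 78.2 turn rad 0.014 tilt [-0.011  0.028] F [-0.6 -0.5 -0.3] w 0.0088
```

```bash
python3 -m inch '[[[-0.02,0.115,0],0.014,1],[[0,0,0],0,1]]'; python3 slot.py 40 32 79 0 -0.4;python3 - <<'E'
from h import *
pix,W=wrist("w17"); s=state(); F=fx(W)*1000; z=W[...,2]; H,S,V,*_=masks(pix,W)
a,b=F[...,0],F[...,1]
for lo in np.arange(-.022,-.002,.004):
    m=(z-s["ee_pos"][2]>lo)&(z-s["ee_pos"][2]<=lo+.004)&(np.hypot(a-40,b-32)<45)&(V<110)&(S<100); 
    if m.sum()>15: print(round(lo,3),m.sum(),np.percentile(a[m],[3,97]).round(1),np.percentile(b[m],[3,97]).round(1))
E
```

```text
t: 43.12
ee_pos: [0.5829, 0.0845, 0.102]
ee_rot: [0.772, 0.635, 0.006, 0.015]
contact_force: [-0.8, 0.5, -0.8]
gripper_width: 0.009
tcp [0.5829 0.0845 0.102 ] key fix [40.77 31.26] delta units [-0.012  0.018] nose 78.9 turn rad 0.002 tilt [-0.01  0.03] F [-0.8  0.5 -0.8] w 0.009
-0.022 17 [33.  49.2] [33.8 37. ]
-0.018 20 [32.8 49.1] [34.3 37.4]
-0.014 29 [33.3 47.9] [35.4 61.4]
-0.01 358 [35.  46.2] [41.1 61.3]
-0.006 591 [35.5 45.7] [42.7 60.7]
```

```bash
python3 -m inch '[[[-0.03,0.02,-0.1],0,1],[[0,0,-0.15],0,1],[[0,0,-0.1],0,1],[[0,0,0],0,1]]'; python3 slot.py 40 32 79 0 -0.4;  python3 -m inch '[[[0,0,-0.15],0,1],[[0,0,-0.1],0,1],[[0,0,0],0,1]]'; python3 slot.py 40 32 79 0 -0.4
```

```text
t: 43.68
ee_pos: [0.5819, 0.0857, 0.0846]
ee_rot: [0.772, 0.635, 0.007, 0.016]
contact_force: [2.0, -0.8, -0.2]
gripper_width: 0.0087
tcp [0.5819 0.0857 0.0846] key fix [39.52 32.17] delta units [ 0.009 -0.005] nose 78.9 turn rad 0.002 tilt [-0.01   0.032] F [ 2.  -0.8 -0.2] w 0.0087
t: 44.05
ee_pos: [0.582, 0.0856, 0.0713]
ee_rot: [0.772, 0.635, 0.007, 0.016]
contact_force: [1.5, -0.8, -0.7]
gripper_width: 0.0091
tcp [0.582  0.0856 0.0713] key fix [39.62 32.15] delta units [ 0.007 -0.004] nose 78.9 turn rad 0.002 tilt [-0.01   0.033] F [ 1.5 -0.8 -0.7] w 0.0091
```

Inserted. Next is the quarter turn of +90°, which points the nose towards fixture -x.

```bash
python3 -m inch '[[[0,0,0.01],0.17,1],[[0,0,0],0.175,1],[[0,0,0],0.175,1],[[0,0,0],0.175,1]]'; python3 slot.py 40 32 169 0 -0.4;python3 -m inch '[[[0,0,0],0.175,1],[[0,0,0],0.175,1],[[0,0,0],0.175,1],[[0,0,0],0.175,1],[[0,0,0],0.17,1],[[0,0,0],0,1]]'; python3 slot.py 40 32 169 0 -0.4
```

```text
t: 44.55
ee_pos: [0.582, 0.0857, 0.072]
ee_rot: [0.5, 0.866, 0.012, 0.012]
contact_force: [0.6, -0.7, -0.8]
gripper_width: 0.0085
tcp [0.582  0.0857 0.072 ] key fix [39.9  32.37] delta units [ 0.001 -0.008] nose 120.0 turn rad 0.856 tilt [-0.01   0.033] F [ 0.6 -0.7 -0.8] w 0.0085
t: 45.3
ee_pos: [0.5823, 0.0855, 0.0728]
ee_rot: [0.075, 0.997, 0.016, 0.007]
contact_force: [-0.0, 0.8, -0.6]
gripper_width: 0.009
tcp [0.5823 0.0855 0.0728] key fix [40.33 32.53] delta units [-0.009 -0.009] nose 171.4 turn rad -0.042 tilt [-0.011  0.033] F [-0.   0.8 -0.6] w 0.009
```

```bash
python3 -m inch '[[[-0.01,-0.01,-0.03],-0.042,1],[[0,0,-0.03],0,1],[[0,0,-0.02],0,1]]'; python3 slot.py 40 32 169 0 -0.4
```

```text
t: 45.68
ee_pos: [0.582, 0.085, 0.0708]
ee_rot: [0.1, 0.995, 0.016, 0.008]
contact_force: [-3.7, -0.2, 5.6]
gripper_width: 0.0088
tcp [0.582  0.085  0.0708] key fix [40.18 31.91] delta units [-0.003  0.002] nose 168.5 turn rad 0.009 tilt [-0.012  0.033] F [-3.7 -0.2  5.6] w 0.0088
```

```bash
python3 -m inch '[[[0,0,0],0,0.4],[[0,0,0],0,0.1],[[0,0,0],0,0.1],[[0,0,0.4],0,0.1],[[0,0,0.7],0,0.1],[[0,0,0.5],0,0.1],[[0.08,-0.6,0],0.06,0.1]]';python3 -m inch '[[[0.08,-0.8,0],0.06,0.1],[[0.08,-0.8,0],0.06,0.1],[[0.08,-0.8,0],0.06,0.1],[[0.08,-0.8,0],0.06,0.1],[[0.08,-0.8,0],0.06,0.1],[[0.08,-0.8,0],0,0.1],[[0.08,-0.8,0],0,0.1],[[0.08,-0.6,0],0,0.1],[[0,0,-0.3],0,0.1],[[0,0,0],0,0.1]]'; python3 near.py w18 .6105 -.266 .085
```

```text
t: 46.55
ee_pos: [0.5863, 0.0563, 0.1576]
ee_rot: [0.069, 0.997, 0.017, 0.009]
contact_force: [1.2, -0.1, -0.6]
gripper_width: 0.0384
t: 47.8
ee_pos: [0.6212, -0.2654, 0.1597]
ee_rot: [-0.086, 0.996, 0.016, 0.015]
contact_force: [-1.1, 0.3, -1.0]
gripper_width: 0.0388
tcp [ 0.6212 -0.2654  0.1597] yaw tool y 99.9 tilt [-0.033  0.028] F [-1.1  0.3 -1. ] w 0.03877274615846037
462 ((609.6279907226562, -265.9242858886719), (23.888744354248047, 9.075325012207031), 10.010701179504395) delta units [-0.232 -0.01 ]
```

```bash
python3 -m inch '[[[0,-0.6,0],0,1],[[0.05,-0.8,0],0,1],[[0.05,-0.8,0],0,1],[[0,0,-0.4],0,1],[[0,0,-0.6],0,1],[[0,0,-0.6],0,1],[[0,0,-0.6],0,1],[[0,0,-0.5],0,1],[[0,0,0],0,1]]'; python3 tilt.py
```

```text
t: 48.98
ee_pos: [0.63, -0.362, 0.0267]
ee_rot: [-0.094, 0.995, 0.016, 0.018]
contact_force: [-0.5, 0.3, 0.8]
gripper_width: 0.0002
tips dir [0.0336 0.0349] toolxy [-0.0395  0.0279] yaw 100.86972560371667
```

```bash
python3 -m inch '[[[0,0,-0.1],0,1],[[0,0.1,0],0,1],[[0,0.1,0],0,1]]'; python3 tilt.py;  python3 -m inch '[[[0,0.1,0],0,1],[[0,0.1,0],0,1]]'; python3 tilt.py
```

```text
t: 49.35
ee_pos: [0.6316, -0.3589, 0.0265]
ee_rot: [-0.093, 0.995, 0.007, 0.021]
contact_force: [1.7, -14.4, -4.4]
gripper_width: -0.0004
tips dir [0.041 0.017] toolxy [-0.0435  0.0091] yaw 100.72333968193254
t: 49.6
ee_pos: [0.6324, -0.3539, 0.0302]
ee_rot: [-0.092, 0.996, 0.001, 0.023]
contact_force: [-0.3, -1.6, -1.6]
gripper_width: 0.0002
tips dir [0.0465 0.0066] toolxy [-0.0469 -0.002 ] yaw 100.5297269377096
```

```bash
python3 -m inch '[[[0,-0.15,0],0,1],[[0,0,0.4],0,1],[[0,0,0.7],0,0.1],[[0,0,0.7],0,0.1],[[0,0.5,0],-0.015,0.1],[[-0.1,0.5,0],0,0.1],[[0,0,0],0,0.1]]'; python3 near.py w19 .6188 -.317 .085
```

```text
t: 50.48
ee_pos: [0.6296, -0.3096, 0.1352]
ee_rot: [-0.085, 0.996, -0.001, 0.028]
contact_force: [-0.1, -0.5, 1.2]
gripper_width: 0.0384
tcp [ 0.6296 -0.3096  0.1352] yaw tool y 99.7 tilt [-0.056 -0.006] F [-0.1 -0.5  1.2] w 0.03837130696035414
568 ((618.7207641601562, -316.7175598144531), (23.764713287353516, 9.268289566040039), 8.931373596191406) delta units [-0.217 -0.143]
```

```bash
python3 -m inch '[[[-0.217,-0.14,0],0,0.1],[[0,0,-0.2],0,0.1],[[0,0,-0.3],0,0.1],[[0,0,0],0,0.1]]'; python3 near.py w19 .6188 -.317 .085
```

```text
t: 51.02
ee_pos: [0.6167, -0.3206, 0.1067]
ee_rot: [-0.083, 0.996, -0.0, 0.027]
contact_force: [-0.2, 0.2, -0.2]
gripper_width: 0.0385
tcp [ 0.6167 -0.3206  0.1067] yaw tool y 99.5 tilt [-0.054 -0.005] F [-0.2  0.2 -0.2] w 0.03851100845916008
704 ((618.86376953125, -317.2970275878906), (24.65447998046875, 9.614896774291992), 8.910088539123535) delta units [0.043 0.066]
```

```bash
python3 -m inch '[[[0.04,0.066,0],0,0.1],[[0,0,0],0,0.1],[[0,0,-0.3],0,0.1],[[0,0,-0.4],0,0.1],[[0,0,-0.15],0,0.1],[[0,0,0],0,0.1]]'; python3 tilt.py
```

```text
t: 51.82
ee_pos: [0.6192, -0.3165, 0.0614]
ee_rot: [-0.084, 0.996, -0.0, 0.027]
contact_force: [-0.1, -0.4, 0.3]
gripper_width: 0.0383
tips dir [0.0543 0.0037] toolxy [-0.0542 -0.0054] yaw 99.59150301638846
```

```bash
python3 -m inch '[[[0,-0.01,0],0,0.4],[[0,0,0],0,1],[[0,0,0],0,1],[[0,0,0],0,1]]'; python3 tilt.py; python3 -m inch '[[[0,0,0.3],0,1],[[0,0,0.6],0,1],[[0,0.1,0.7],0,1],[[-0.05,0.6,0.2],-0.1,1],[[-0.2,0.8,0],-0.17,1],[[-0.25,0.8,0],-0.17,1],[[-0.25,0.8,0],-0.17,1],[[-0.25,0.8,0],-0.17,1],[[-0.25,0.8,0],-0.17,1],[[-0.25,0.8,0],-0.17,1]]'; python3 slot.py -40 32 -101 1 0
```

```text
t: 52.32
ee_pos: [0.6197, -0.3175, 0.0628]
ee_rot: [-0.084, 0.996, -0.001, 0.028]
contact_force: [-0.4, 0.1, -1.1]
gripper_width: 0.0086
tips dir [0.0559 0.0027] toolxy [-0.0556 -0.0067] yaw 99.5815401218899
t: 53.58
ee_pos: [0.5431, -0.038, 0.1689]
ee_rot: [0.477, 0.878, -0.017, 0.03]
contact_force: [0.4, 0.7, -0.4]
gripper_width: 0.0088
tcp [ 0.5431 -0.038   0.1689] key fix [ 25.08 -96.21] delta units [-0.788  2.765] nose 303.0 turn rad -0.768 tilt [-0.069 -0.002] F [ 0.4  0.7 -0.4] w 0.0088
```

```bash
python3 -m inch '[[[-0.16,0.65,0],-0.155,1],[[-0.16,0.65,0],-0.155,1],[[-0.16,0.6,0],-0.155,1],[[-0.16,0.5,0],-0.155,1],[[-0.1,0.2,0],-0.14,1],[[0,0,-0.3],0,1],[[0,0,0],0,1],[[0,0,0],0,1]]'; python3 slot.py -40 32 -101 1 0.8
```

```text
t: 54.58
ee_pos: [0.5052, 0.0989, 0.1633]
ee_rot: [0.774, 0.632, -0.023, 0.026]
contact_force: [0.2, -0.6, -0.5]
gripper_width: 0.0089
tcp [0.5052 0.0989 0.1633] key fix [-38.22  31.74] delta units [-0.034  0.012] nose 258.5 turn rad 0.009 tilt [-0.068  0.011] F [ 0.2 -0.6 -0.5] w 0.0089
```

```bash
python3 -m inch '[[[-0.034,0.012,-0.2],0.009,1],[[0,0,-0.4],0,1],[[0,0,-0.4],0,1],[[0,0,-0.15],0,1],[[0,0,0],0,1]]'; python3 slot.py -40 32 -101 1 0.8;python3 - <<'E'
from h import *
pix,W=wrist("w20"); s=state(); F=fx(W)*1000; z=W[...,2]; H,S,V,*_=masks(pix,W)
a,b=F[...,0],F[...,1]
for lo in np.arange(-.026,.026,.004):
    m=(z-s["ee_pos"][2]>lo)&(z-s["ee_pos"][2]<=lo+.004)&(np.hypot(a+40,b-32)<45)&(V<110)&(S<100); 
    if m.sum()>15: print(round(lo,3),m.sum(),np.percentile(a[m],[3,97]).round(1),np.percentile(b[m],[3,97]).round(1))
E
```

```text
t: 55.2
ee_pos: [0.5025, 0.0981, 0.1]
ee_rot: [0.771, 0.636, -0.024, 0.025]
contact_force: [0.5, 0.1, -0.9]
gripper_width: 0.0088
tcp [0.5025 0.0981 0.1   ] key fix [-40.72  30.39] delta units [0.02  0.029] nose 259.0 turn rad -0.0 tilt [-0.069  0.008] F [ 0.5  0.1 -0.9] w 0.0088
-0.026 74 [-48.8 -33.1] [31.6 38.3]
-0.022 25 [-49.2 -33. ] [32.  38.1]
-0.018 46 [-49.1 -32.8] [31.7 35.3]
-0.014 62 [-46.7 -35.7] [39.9 41.5]
-0.01 116 [-46.7 -35.3] [35.9 41.4]
-0.006 60 [-45.2 -36.5] [40.7 41.7]
-0.002 77 [-45.5 -36.6] [40.7 41.7]
0.002 133 [-51.9 -32.3] [39.9 41.8]
0.006 225 [-56.8 -26.8] [36.6 41.7]
0.01 275 [-57.5 -26.8] [36.9 41.9]
0.014 288 [-57.4 -25.9] [37.1 42.1]
0.018 362 [-57.2 -25.5] [29.6 42.2]
0.022 1186 [-54.7 -31.2] [19.6 42.4]
```

```bash
python3 -m inch '[[[0.024,0.04,0],0,1],[[0,0,0],0,1],[[0,0,-0.1],0,1],[[0,0,-0.15],0,1],[[0,0,0],0,1]]'; python3 slot.py -40 32 -101 1 0.8
```

```text
t: 55.88
ee_pos: [0.5057, 0.1006, 0.0908]
ee_rot: [0.771, 0.636, -0.021, 0.027]
contact_force: [-1.9, 0.3, 2.9]
gripper_width: 0.0088
tcp [0.5057 0.1006 0.0908] key fix [-38.09  33.51] delta units [-0.043 -0.022] nose 259.0 turn rad -0.0 tilt [-0.067  0.014] F [-1.9  0.3  2.9] w 0.0088
```

```bash
python3 -m inch '[[[0,0,0.08],0,1],[[-0.04,-0.022,0],0,1],[[0,0,0],0,1],[[0,0,0],0,1]]'; python3 slot.py -40 32 -101 1 0.8
```

```text
t: 56.38
ee_pos: [0.5031, 0.0993, 0.0938]
ee_rot: [0.771, 0.636, -0.022, 0.026]
contact_force: [-1.0, 0.3, -1.7]
gripper_width: 0.0091
tcp [0.5031 0.0993 0.0938] key fix [-40.36  31.7 ] delta units [0.008 0.004] nose 259.0 turn rad -0.0 tilt [-0.067  0.013] F [-1.   0.3 -1.7] w 0.0091
```

```bash
python3 -m inch '[[[0,0,-0.1],0,1],[[0,0,-0.1],0,1],[[0,0,0],0,1]]'; python3 slot.py -40 32 -101 1 0.8; python3 -m inch '[[[0,0,-0.12],0,1],[[0,0,-0.1],0,1],[[0,0,0],0,1]]'; python3 slot.py -40 32 -101 1 0.8
```

```text
t: 56.75
ee_pos: [0.5028, 0.0992, 0.0824]
ee_rot: [0.771, 0.636, -0.022, 0.026]
contact_force: [0.0, -0.4, -1.0]
gripper_width: 0.0088
tcp [0.5028 0.0992 0.0824] key fix [-40.65  31.62] delta units [0.014 0.005] nose 259.0 turn rad -0.0 tilt [-0.068  0.012] F [ 0.  -0.4 -1. ] w 0.0088
t: 57.12
ee_pos: [0.5033, 0.0993, 0.0721]
ee_rot: [0.771, 0.636, -0.022, 0.026]
contact_force: [-1.1, 0.3, 1.6]
gripper_width: 0.0087
tcp [0.5033 0.0993 0.0721] key fix [-40.24  31.75] delta units [0.006 0.004] nose 259.0 turn rad -0.0 tilt [-0.067  0.013] F [-1.1  0.3  1.6] w 0.0087
```

```bash
python3 -m inch '[[[0,0,0.02],0.17,1],[[0,0,0],0.175,1],[[0,0,0],0.175,1],[[0,0,0],0.175,1]]'; python3 slot.py -40 32 -11 1 0.8;python3 -m inch '[[[0,0,0],0.175,1],[[0,0,0],0.175,1],[[0,0,0],0.175,1],[[0,0,0],0.175,1],[[0,0,0],0.13,1],[[0,0,0],0,1]]'; python3 slot.py -40 32 -11 1 0.8
```

```text
t: 57.62
ee_pos: [0.5034, 0.0996, 0.0721]
ee_rot: [0.499, 0.866, -0.011, 0.032]
contact_force: [0.1, 0.4, 1.5]
gripper_width: 0.0084
tcp [0.5034 0.0996 0.0721] key fix [-40.69  31.9 ] delta units [ 0.014 -0.001] nose 300.1 turn rad 0.854 tilt [-0.067  0.013] F [0.1 0.4 1.5] w 0.0084
t: 58.38
ee_pos: [0.5038, 0.1008, 0.0721]
ee_rot: [0.093, 0.995, 0.005, 0.035]
contact_force: [-0.5, -0.2, 1.0]
gripper_width: 0.009
tcp [0.5038 0.1008 0.0721] key fix [-40.82  32.51] delta units [ 0.014 -0.013] nose 349.3 turn rad -0.004 tilt [-0.068  0.016] F [-0.5 -0.2  1. ] w 0.009
```

```bash
python3 -m inch '[[[0.01,-0.01,-0.02],0,1],[[0,0,0],0,0.4],[[0,0,0],0,0.1],[[0,0,0],0,0.1],[[0,0,0.4],0,0.1],[[0,0,0.7],0,0.1],[[0,0,0.5],0,0.1],[[0.15,-0.6,0],0.06,0.1]]';python3 -m inch '[[[0.26,-0.8,0],0.06,0.1],[[0.26,-0.8,0],0.06,0.1],[[0.26,-0.8,0],0.06,0.1],[[0.26,-0.8,0],0.06,0.1],[[0.26,-0.8,0],0.055,0.1],[[0.26,-0.8,0],0,0.1],[[0.26,-0.8,0],0,0.1],[[0.26,-0.75,0],0,0.1],[[0,0,-0.3],0,0.1],[[0,0,0],0,0.1]]'; python3 near.py w21 .6105 -.266 .085
```

```text
t: 59.38
ee_pos: [0.5117, 0.0714, 0.1586]
ee_rot: [0.065, 0.997, 0.006, 0.036]
contact_force: [-0.1, -0.5, 0.1]
gripper_width: 0.0385
t: 60.62
ee_pos: [0.621, -0.259, 0.1604]
ee_rot: [-0.087, 0.995, 0.01, 0.043]
contact_force: [0.3, -0.2, -0.2]
gripper_width: 0.0383
tcp [ 0.621  -0.259   0.1604] yaw tool y 100.0 tilt [-0.088  0.012] F [ 0.3 -0.2 -0.2] w 0.03833327589062728
482 ((609.8282470703125, -265.9057312011719), (24.097240447998047, 9.610551834106445), 9.838228225708008) delta units [-0.223 -0.138]
```

```bash
python3 -m inch '[[[-0.21,-0.138,0],0,0.1],[[0,0,-0.3],0,0.1],[[0,0,-0.5],0,0.1],[[0,0,-0.15],0,0.1],[[0,0,0],0,0.1]]'; python3 near.py w21 .6105 -.266 .085
```

```text
t: 61.3
ee_pos: [0.6099, -0.2636, 0.1147]
ee_rot: [-0.088, 0.995, 0.008, 0.045]
contact_force: [-0.2, -0.2, -0.0]
gripper_width: 0.0379
tcp [ 0.6099 -0.2636  0.1147] yaw tool y 100.2 tilt [-0.092  0.008] F [-0.2 -0.2 -0. ] w 0.03789199678724164
669 ((609.9821166992188, -265.60723876953125), (24.414466857910156, 9.609637260437012), 12.491908073425293) delta units [ 0.002 -0.041]
```

```bash
python3 -m inch '[[[0.01,-0.041,0],0,0.1],[[0,0,-0.3],0,0.1],[[0,0,-0.4],0,0.1],[[0,0,-0.27],0,0.1],[[0,0,0],0,0.1]]'; python3 tilt.py
```

```text
t: 61.98
ee_pos: [0.6106, -0.2658, 0.0637]
ee_rot: [-0.088, 0.995, 0.008, 0.046]
contact_force: [0.0, -0.8, 0.2]
gripper_width: 0.0382
tips dir [0.09   0.0238] toolxy [-0.0928  0.0076] yaw 100.17187219417528
```

```bash
python3 -m inch '[[[0,0,-0.03],0,0.4],[[0,0,0],0,1],[[0,0,0],0,1],[[0,0,0],0,1]]'; python3 tilt.py; python3 -m inch '[[[0,0,0.3],0,1],[[0,0,0.6],0,1],[[0,0.1,0.7],0,1],[[-0.05,0.5,0.2],-0.1,1],[[-0.08,0.6,0],-0.17,1],[[-0.08,0.6,0],-0.17,1],[[-0.08,0.6,0],-0.17,1],[[-0.08,0.6,0],-0.17,1],[[-0.08,0.6,0],-0.17,1],[[-0.08,0.6,0],-0.17,1]]'; python3 slot.py 40 -32 -101 1 0.6
```

```text
t: 62.48
ee_pos: [0.6111, -0.266, 0.0633]
ee_rot: [-0.088, 0.995, 0.007, 0.047]
contact_force: [-0.4, -0.1, -0.2]
gripper_width: 0.0087
tips dir [0.0914 0.0231] toolxy [-0.0941  0.0066] yaw 100.16976955238444
t: 63.72
ee_pos: [0.5848, -0.0529, 0.171]
ee_rot: [0.472, 0.88, -0.021, 0.05]
contact_force: [0.6, 0.1, -0.1]
gripper_width: 0.009
tcp [ 0.5848 -0.0529  0.171 ] key fix [  68.39 -102.47] delta units [-0.288  1.492] nose 303.6 turn rad -0.778 tilt [-0.109  0.011] F [ 0.6  0.1 -0.1] w 0.009
```

```bash
python3 -m inch '[[[-0.06,0.4,0],-0.155,1],[[-0.06,0.4,0],-0.155,1],[[-0.06,0.35,0],-0.155,1],[[-0.06,0.25,0],-0.155,1],[[-0.04,0.1,0],-0.15,1],[[0,0,-0.3],0,1],[[0,0,0],0,1],[[0,0,0],0,1]]'; python3 slot.py 40 -32 -101 1 1.0
```

```text
t: 64.72
ee_pos: [0.5715, 0.0276, 0.1655]
ee_rot: [0.774, 0.631, -0.035, 0.043]
contact_force: [1.0, -0.5, -1.2]
gripper_width: 0.0088
tcp [0.5715 0.0276 0.1655] key fix [ 40.44 -25.38] delta units [-0.034 -0.128] nose 258.4 turn rad 0.011 tilt [-0.108  0.023] F [ 1.  -0.5 -1.2] w 0.0088
```

```bash
python3 -m inch '[[[-0.034,-0.128,-0.2],0.011,1],[[0,0,-0.4],0,1],[[0,0,-0.4],0,1],[[0,0,-0.2],0,1],[[0,0,0],0,1],[[0,0,0],0,1]]'; python3 slot.py 40 -32 -101 1 1.0;python3 - <<'E'
from h import *
pix,W=wrist("w22"); s=state(); F=fx(W)*1000; z=W[...,2]; H,S,V,*_=masks(pix,W)
a,b=F[...,0],F[...,1]
for lo in np.arange(-.026,.0,.004):
    m=(z-s["ee_pos"][2]>lo)&(z-s["ee_pos"][2]<=lo+.004)&(np.hypot(a-40,b+32)<45)&(V<110)&(S<100); 
    if m.sum()>15: print(round(lo,3),m.sum(),np.percentile(a[m],[3,97]).round(1),np.percentile(b[m],[3,97]).round(1))
E
```

```text
t: 65.47
ee_pos: [0.5685, 0.02, 0.0996]
ee_rot: [0.769, 0.636, -0.036, 0.042]
contact_force: [-0.5, 0.0, -1.3]
gripper_width: 0.0085
tcp [0.5685 0.02   0.0996] key fix [ 38.92 -33.46] delta units [0.027 0.024] nose 259.1 turn rad -0.002 tilt [-0.109  0.02 ] F [-0.5  0.  -1.3] w 0.0085
-0.026 97 [31.1 46.3] [-31.8 -25.5]
-0.022 31 [30.7 46.7] [-32.1 -25.9]
-0.018 57 [30.8 47. ] [-33.  -28.7]
-0.014 69 [33.  44.1] [-24.  -22.7]
-0.01 130 [33.  44.4] [-28.2 -22.6]
-0.006 66 [34.1 43.1] [-23.4 -22.5]
-0.002 73 [34.1 42.9] [-23.5 -22.2]
```

```bash
python3 -m inch '[[[0.025,0.04,0],0,1],[[0,0,0],0,1],[[0,0,0],0,1]]'; python3 slot.py 40 -32 -101 1 0
```

```text
t: 65.9
ee_pos: [0.5709, 0.0223, 0.1015]
ee_rot: [0.769, 0.636, -0.034, 0.043]
contact_force: [0.3, 0.6, -0.7]
gripper_width: 0.0088
tcp [0.5709 0.0223 0.1015] key fix [ 40.78 -31.69] delta units [-0.016 -0.003] nose 259.1 turn rad -0.002 tilt [-0.108  0.023] F [ 0.3  0.6 -0.7] w 0.0088
```

```bash
python3 -m inch '[[[-0.018,0,-0.1],0,1],[[0,0,-0.1],0,1],[[0,0,-0.1],0,1],[[0,0,0],0,1]]'; python3 slot.py 40 -32 -101 1 0; python3 -m inch '[[[0,0,-0.12],0,1],[[0,0,-0.08],0,1],[[0,0,0],0,1]]'; python3 slot.py 40 -32 -101 1 0
```

```text
t: 66.4
ee_pos: [0.5696, 0.0223, 0.0851]
ee_rot: [0.769, 0.636, -0.035, 0.043]
contact_force: [0.1, -0.4, -1.8]
gripper_width: 0.0087
tcp [0.5696 0.0223 0.0851] key fix [ 39.56 -32.01] delta units [ 0.009 -0.001] nose 259.1 turn rad -0.002 tilt [-0.108  0.022] F [ 0.1 -0.4 -1.8] w 0.0087
t: 66.78
ee_pos: [0.5695, 0.0223, 0.0742]
ee_rot: [0.769, 0.636, -0.035, 0.043]
contact_force: [-0.2, 0.9, -0.7]
gripper_width: 0.0088
tcp [0.5695 0.0223 0.0742] key fix [ 39.51 -32.02] delta units [ 0.01  -0.001] nose 259.1 turn rad -0.002 tilt [-0.108  0.022] F [-0.2  0.9 -0.7] w 0.0088
```

```bash
python3 -m inch '[[[0.01,0,-0.01],-0.17,1],[[0,0,0],-0.175,1],[[0,0,0],-0.175,1],[[0,0,0],-0.175,1]]'; python3 slot.py 40 -32 169 1 0;python3 -m inch '[[[0,0,0],-0.175,1],[[0,0,0],-0.175,1],[[0,0,0],-0.175,1],[[0,0,0],-0.175,1],[[0,0,0],-0.15,1],[[0,0,0],0,1]]'; python3 slot.py 40 -32 169 1 0
```

```text
t: 67.28
ee_pos: [0.5703, 0.0225, 0.0744]
ee_rot: [0.944, 0.326, -0.047, 0.029]
contact_force: [-0.6, -0.0, -0.8]
gripper_width: 0.0088
tcp [0.5703 0.0225 0.0744] key fix [ 40.16 -31.65] delta units [-0.005 -0.006] nose 218.1 turn rad -0.857 tilt [-0.108  0.023] F [-0.6 -0.  -0.8] w 0.0088
t: 68.03
ee_pos: [0.5714, 0.0222, 0.0753]
ee_rot: [0.993, -0.106, -0.054, 0.006]
contact_force: [0.5, 0.2, -1.1]
gripper_width: 0.0087
tcp [0.5714 0.0222 0.0753] key fix [ 41.32 -31.73] delta units [-0.027 -0.   ] nose 167.8 turn rad 0.022 tilt [-0.106  0.024] F [ 0.5  0.2 -1.1] w 0.0087
```

```bash
python3 -m inch '[[[-0.025,0,-0.04],0.02,1],[[0,0,-0.03],0,1],[[0,0,-0.03],0,1]]'; python3 slot.py 40 -32 169 1 0
```

```text
t: 68.4
ee_pos: [0.5702, 0.0223, 0.0724]
ee_rot: [0.994, -0.092, -0.053, 0.007]
contact_force: [-4.1, -0.6, 9.0]
gripper_width: 0.0085
tcp [0.5702 0.0223 0.0724] key fix [ 40.2  -31.88] delta units [-0.004 -0.002] nose 169.4 turn rad -0.006 tilt [-0.105  0.024] F [-4.1 -0.6  9. ] w 0.0085
```

```bash
python3 -m inch '[[[0,0,0],0,0.4],[[0,0,0],0,0.1],[[0,0,0],0,0.1],[[0,0,0.4],0,0.1],[[0,0,0.7],0,0.1],[[0,0,0.7],0,0.1],[[-0.4,0.1,0.6],0,0.1],[[-0.7,0.3,0.3],0,0.1],[[-0.7,0.3,0],0,0.1],[[-0.5,0.1,0],0,0.1]]'; python3 -m inch '[[[0,0,0],0,0.1],[[0,0,0],0,0.1]]'; python3 - <<'E'
from h import *
pix,W=wrist("w23"); H,S,V,x,y,z=masks(pix,W); F=fx(W)*1000; a,b=F[...,0],F[...,1]
W2=np.dstack([F/1000,z]); print("deck",rect(W2,(S<60)&(abs(z-.045)<.004)&(abs(a)<75)&(b>-100)&(b<115)))
for sx in(-40,40):
  for sy in(-32,32):
    t=(z>.089)&(z<.101)&(np.hypot(a-sx,b-sy)<22)&(V<130); q=(z>.058)&(z<.070)&(abs(b-sy)<16)&(abs(a-sx)<45)&(V<130)&(S<110)
    print(sx,sy,t.sum(),cv2.minAreaRect(F[t].astype(np.float32)) if t.sum()>4 else None,"top z",np.nanmedian(z[t]).round(4) if t.any() else None,"strap x",np.percentile(a[q],[2,98]).round(1) if q.any() else None,"y",np.percentile(b[q],[2,98]).round(1),"z",np.nanmedian(z[q]).round(4))
r=np.hypot(a,b-71); m=(z>.0905)&(z<.1)&(r>70)&(r<110); print("knob",m.sum(),[(c,.95-np.arctan2(c[0],c[1]-71)) for c in [cv2.minEnclosingCircle(F[m].astype(np.float32))[0]]] if m.any() else None)
m=(z>.052)&(z<.0575)&(abs(a)<26)&(H>15)&(H<35)&(S>90); print("blank a,b",np.percentile(a[m],[.5,99.5]),np.percentile(b[m],[.5,99.5]),np.nanmedian(z[m]))
c=read_camera("top"); W=xyz(c); H,S,V,x,y,z=masks(c["pixels"],W)
print("done",rect(W,(H>=18)&(H<=32)&(S>150)&(z>.008)&(z<.02)&(y>.2)))
E
python3 prof.py w23
```

```text
t: 69.65
ee_pos: [0.4531, 0.0631, 0.2204]
ee_rot: [0.995, -0.091, -0.049, 0.007]
contact_force: [0.3, 0.1, -0.6]
gripper_width: 0.0384
t: 69.9
ee_pos: [0.4532, 0.0633, 0.2237]
ee_rot: [0.995, -0.091, -0.047, 0.006]
contact_force: [0.2, 0.7, 0.6]
gripper_width: 0.0384
deck ((-0.1, 8.0), (130.7, 206.1), 0.1, 14674, 0.0455)
-40 -32 342 ((-38.9390983581543, -32.28506088256836), (23.147628784179688, 9.999720573425293), 1.0880671739578247) top z 0.0953 strap x [-46.7 -10.7] y [-36.9 -25.9] z 0.0653
-40 32 327 ((-39.12793731689453, 32.29035568237305), (22.93503761291504, 9.355315208435059), 0.7782013416290283) top z 0.0953 strap x [-48.6 -11.4] y [26.3 36.9] z 0.0653
40 -32 342 ((38.44977569580078, -32.496673583984375), (22.766925811767578, 9.648660659790039), 0.9008108973503113) top z 0.0953 strap x [10.2 46.1] y [-37.9 -25.7] z 0.0654
40 32 333 ((38.818603515625, 32.01908874511719), (22.79595947265625, 9.814255714416504), 0.7091563940048218) top z 0.0952 strap x [10.3 47. ] y [26.2 37.4] z 0.0653
knob 546 [((-6.62315559387207, 59.594581604003906), np.float64(3.5654833138321713))]
blank a,
[... 200 characters left out ...]
-64.8:58 -64.0:58 -63.2:59 -62.5:59 -61.8:58 -61.0:56 -60.2:56 -59.5:56 -58.8:55 -58.0:56 -57.2:56 -56.5:55 -55.8:56 -55.0:55 -54.2:56 -53.5:56 -52.8:56
w23 -18 44.0:55 44.8:55 45.5:55 46.2:55 47.0:56 47.8:55 48.5:55 49.2:57 50.0:57 50.8:58 51.5:59 52.2:58 53.0:59 53.8:58 54.5:58 55.2:59
w23 8 -70.0:45 -69.2:45 -68.5:- -67.8:- -67.0:58 -66.2:58 -65.5:59 -64.8:59 -64.0:58 -63.2:59 -62.5:59 -61.8:58 -61.0:55 -60.2:56 -59.5:56 -58.8:55 -58.0:55 -57.2:55 -56.5:56 -55.8:56 -55.0:55 -54.2:55 -53.5:56 -52.8:55
w23 8 44.0:56 44.8:56 45.5:55 46.2:55 47.0:55 47.8:- 48.5:54 49.2:- 50.0:45 50.8:45 51.5:46 52.2:45 53.0:45 53.8:46 54.5:45 55.2:45
deck edges y [array([-93.6, 109.2]), array([-93.8, 109. ])]
```

View pics/w23.png

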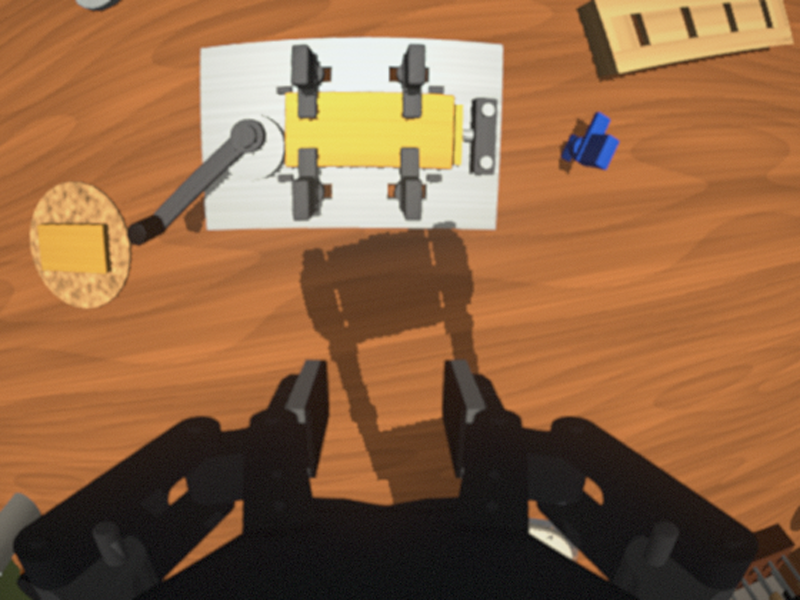

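All four hold-downs sit on the deck with their noses over the blank, at (308,110), (412,110), (308,160) and (410,160). The plate is flat on the mat at (73,248), and the rack is empty. I'm handing the job in.

```bash
python3 -c "
from station import *; print(job_done()); print(state()['t'])"
```

```text
the job is handed in; nothing more can be done
None
the job is handed in; nothing more can be done
```

The job is handed in at about 70 s of the 210 s allowed, with every step done in the order you asked; no verdict was reported.

- **Finished plate:** it lies flat on the cork mat, about 3 mm from the middle at most. The top camera gave (509, 333) mm against the mat's measured centre of (505, 334) mm; that camera also read the fixture about 3 mm too far in x.
- **Blank and lever:** the blank lies flat in the bed, with its top at 55 mm as expected. The lever stands at about 1.63 rad.
- **Stop pad:** it is pushed in by about 2.6 mm. The individual estimates ranged from 2.1 to 3.0 mm, so it may be slightly under the 3 mm target, but it is well below 6.5 mm.
- **Hold-downs:** all four from the rack are locked, one in each slot. Their collars are on the deck (tab tops measured at 95 mm). They are about 1° off a true quarter turn, with noses reaching about 15 mm over the blank.

**Faults along the way:**
- The first grip on the plate sat too high and was redone.
- One hold-down briefly touched the deck beside its slot, at about 3 N.
- The tool slowly tilted as it moved. I straightened it twice by pressing the closed fingers against the fixed rack, once with about 39 N sideways (about 45 N in total). That is well under the 120 N wrist limit; the 40 N limit is for the arm and gripper body.

The jar, ring mandrel and look-alikes were not touched. The blank and plate were each where I expected whenever I checked, so I saw no sign of the possible knock.

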